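Fill a kit pail with barrel nuts and hang it on the drop hook of the overhead line

TASK

Make up the hardware kit for the next chair: with the hand scoop, move all the barrel nuts from the bin into the pail (do not touch the nuts with the fingers), and leave the scoop lying flat in the emptied bin. The drop hook of the overhead line is still swinging: steady it with a gentle touch so that it hangs still before you bring the pail to it, then hang the pail on it by its bail, without spilling a nut, and leave it hanging still.

Things in the scene. Friction and masses are not known exactly. Their poses are not given: they have to be found in the camera images.
- bin: grey plastic stacking bin fixed to the bench. Origin: centre of its underside; x points to its sloped nose. Inner floor 3 mm up, flat from x = -97 to +97 mm, 80 mm wide inside; walls 43 mm high. The front wall starts at x = +97 mm and leans out, 30 degrees from upright. The nuts start in the front part (x = 0 to +90 mm)
- nut1: zinc-plated steel barrel nut (cross dowel): a round bar 16 mm in diameter and 30 mm long with rounded ends, 30 g, lying on its side; origin at its centre, its x axis along its length. Absent nuts read None
- nut2: zinc-plated steel barrel nut (cross dowel): a round bar 16 mm in diameter and 30 mm long with rounded ends, 30 g, lying on its side; origin at its centre, its x axis along its length. Absent nuts read None
- nut3: zinc-plated steel barrel nut (cross dowel): a round bar 16 mm in diameter and 30 mm long with rounded ends, 30 g, lying on its side; origin at its centre, its x axis along its length. Absent nuts read None
- nut4: zinc-plated steel barrel nut (cross dowel): a round bar 16 mm in diameter and 30 mm long with rounded ends, 30 g, lying on its side; origin at its centre, its x axis along its length. Absent nuts read None
- nut5: zinc-plated steel barrel nut (cross dowel): a round bar 16 mm in diameter and 30 mm long with rounded ends, 30 g, lying on its side; origin at its centre, its x axis along its length. Absent nuts read None
- nut6: zinc-plated steel barrel nut (cross dowel): a round bar 16 mm in diameter and 30 mm long with rounded ends, 30 g, lying on its side; origin at its centre, its x axis along its length. Absent nuts read None
- nut7: zinc-plated steel barrel nut (cross dowel): a round bar 16 mm in diameter and 30 mm long with rounded ends, 30 g, lying on its side; origin at its centre, its x axis along its length. Absent nuts read None
- nut8: zinc-plated steel barrel nut (cross dowel): a round bar 16 mm in diameter and 30 mm long with rounded ends, 30 g, lying on its side; origin at its centre, its x axis along its length. Absent nuts read None
- scoop_grip (a point): centre of the black handle of the flat-bottomed aluminium hand scoop (0.18 kg). The scoop's x axis points to its open nose, y to its left, z up. The handle is a flat-sided bar 16 mm wide (along y), 18 mm high, 85 mm long, that rises to the rear at 24 degrees. This point lies 88 mm behind the middle of the pan and 66 mm above the pan's underside
- scoop_pan (a point): top of the pan floor of the scoop, at its middle; same axes. The pan is 76 mm long (nose edge at x = +38 mm, back wall at -38 mm) and 62 mm wide outside, its floor 2 mm thick, back and side walls 32 mm high (the sides stop 16 mm short of the nose edge), the nose open
- pail_mid (a point): centre (half-way up, 37.5 mm) of the galvanised pail: 75 mm high, 110 mm across the rim, 92 mm across the foot, wall 3 mm, 0.26 kg. z up; its stiff wire bail stands in its own y-z plane
- bail_top (a point): top of the pail's fixed wire bail (round wire 7 mm thick, centre line), 169 mm above the pail's underside, over its axis. From here the wire slopes gently down both ways to two upright legs at y = +57 and -57 mm; same axes as the pail
- bail_right (a point): middle of the upright bail leg at the pail's own y = -57 mm, 108 mm above the pail's underside; the leg is straight and upright from the rim (75 mm) to 135 mm. Same axes as the pail
- bail_left (a point): the same on the leg at the pail's own y = +57 mm
- hook_seat (a point): seat of the J-shaped steel drop hook (bar 9 mm thick, 0.24 kg): top of the bar at the lowest point of the bend. x points from the hook's open mouth to its shank (the mouth faces its -x, towards the right-hand side of the bench), z up. Shank 20 mm beyond the seat (+x), upturned tip 24 mm before it (-x), clear gap 29 mm. Swings sideways only (own y) on a pin 220 mm above. A seated bail's centre line is 4 mm above this point
- hook_shank (a point): a point on the centre line of the hook's straight shank, 70 mm above the seat; the shank is straight from 16 to 145 mm above the seat. Same axes
- hook_tip (a point): the upturned end of the hook, 26 mm above the seat and 24 mm before it; the rounded bar end reaches 5 mm higher. Same axes
- hook (a joint): swing of the drop hook about its pin, rad; 0 = hanging plumb, positive when the hook's lower end is towards the hook's own +y side. It swings almost without friction (one swing to and fro in about 0.8 s) and does not come to rest by itself in the time of the job
- line: end of the overhead kit line, fixed: origin on the bench below the hook, axes as the hook at rest. A track 34 mm square, underside 523 mm over the bench, begins above the hook at x = -40 mm and runs on along +x, away behind the hook; the hook's pin is 485 mm over the bench at x = -18 mm. A 40 mm square post stands at x = 300, y = 37 mm on a 120 x 140 mm foot
- carton: open cardboard carton 130 x 100 x 75 mm, not part of the job; origin at the centre of its underside
- brush: wooden bench brush 200 mm long, 38 mm high, not part of the job; origin at the centre of its underside
- driver: screwdriver with a yellow handle, not part of the job
Things that resemble listed ones, but are neither listed nor needed, are in the scene too. What is shaped like the part that bears pail_mid but yellow is not meant.

How it is judged (in metres and radians):
On the way, in this order (a step that is already met when the one before it is completed fails the run):
1. the hook is steadied: it hangs within 0.06 rad of plumb, moving slower than 0.35 rad/s, for half a second, while the pail's bail is still more than 0.1 m away from it (value of joint hook between -0.06 and 0.06 rad and velocity of joint hook between -0.35 and 0.35 rad/s and distance between bail_top and hook_seat above 0.1 m), for 0.5 s.
2. the pail hangs on the hook by its bail (distance between bail_top and hook_seat below 0.022 m), for 0.3 s.
At the end, for the whole second after the job is handed in: every nut lies in the pail (centre within 56 mm of the pail's centre); the pail hangs on the hook (bail top within 22 mm of the seat), upright within 0.3 rad, slower than 0.08 m/s, hook within 0.08 rad of plumb; the scoop lies flat (0.15 rad) on the bin floor (distance between each of nut1, nut2, nut3, nut4, nut5, nut6, nut7, nut8 and pail_mid below 0.056 m and distance between bail_top and hook_seat below 0.022 m and height (world z) of pail_mid above 0.11 m and angle between pail_mid's own z axis and vertical below 0.3 rad and linear speed of pail below 0.08 m/s and value of joint hook between -0.08 and 0.08 rad and x of scoop_pan in the frame of bin between -0.075 and 0.075 m and y of scoop_pan in the frame of bin between -0.02 and 0.02 m and z of scoop_pan in the frame of bin below 0.012 m and angle between scoop_pan's own z axis and vertical below 0.15 rad); the robot touches nothing.
It fails at once if a finger touches a nut (contact force between the fingers and nut1 above 0.5 N or contact force between the fingers and nut2 above 0.5 N or contact force between the fingers and nut3 above 0.5 N or contact force between the fingers and nut4 above 0.5 N or contact force between the fingers and nut5 above 0.5 N or contact force between the fingers and nut6 above 0.5 N or contact force between the fingers and nut7 above 0.5 N or contact force between the fingers and nut8 above 0.5 N).
It fails at once if the robot strikes or wrenches the hook hard (more than 40 N) (contact force between the arm and hook above 40 N).
It fails at once if the carton, the brush or the screwdriver is pushed more than 4 cm (distance of any of carton, brush, driver from where it was at the start of the episode above 0.04 m).
Of nut1, nut2, nut3, nut4, nut5, nut6, nut7, nut8 only 4 to 8 are there at a start; the rules pass over those that are not, and their reading is None.
At some moment in a run one of scoop, pail may be knocked a few centimetres aside while the robot is not near it.
It also fails if it takes over 210 s, if anything falls off the work surface, if the arm or the gripper's body presses on something with over 40 N, if the wrist force passes 120 N, or if a joint passes its speed limit or range.

ROBOT

A 7-joint arm with a two-finger parallel gripper is mounted at the origin on the work surface. World frame = base frame: x ahead of the robot, y to its left, z up, the work surface at z = 0. Lengths are in m, angles in degrees, forces in N, time in s.
With the tool pointing down it reaches from about 0.4 to 0.925 m from the base axis. Payload 4.1 kg.
Tool frame: the origin (TCP) lies midway between the tips of the shut fingers; the grasp point (between the pads) lies 19 mm behind it; z points along the fingers, y is the line along which they close (so a half turn about z gives the same grasp; the last joint's range is limited). The gripper opens to 85 mm and grips with 20 to 120 N. Pads are 22 mm wide; open, the fingers measure 114 mm over their backs; the gripper's body (76 mm by 85 mm) begins 54 mm behind the grasp point. The pads swing forward as they close: fully open they stand 13 mm farther back than shut.
Start: joints at [-80.787, 22.827, 2.584, 88.041, -1.071, 69.15, -2.905], TCP at [0.167, 0.628, 0.231] pointing down, gripper open.
Joint ranges: [-161.44, 161.44], [-28.35, 127.94], [-78.24, 83.42], [0, 140.83], [-78.03, 258.03], [13.02, 114.36], [-168.23, 168.23]. Speed limits (degrees/s): [147.25, 147.25, 180, 180, 180, 180, 180].

INTERFACE

Orientations are given as [roll, pitch, yaw] about the fixed x, y, z axes, in that order (R = Rz(yaw) Ry(pitch) Rx(roll)).
In Python, from rig import arm gives the robot as it stands.
- The arm moves only by the tool servo_tool, never from a script. Its arguments are lists of equal length, an entry for each row: "slide": the shift along the tool's x, y, z in units of 12 cm (1.0 is 12 cm), a list of three; "rot": the turn, a rotation vector about the tool's x, y, z in units of 180 degrees (1.0 is 180 degrees), a list of three. A call has 1 to 10 rows; each row is the pose to reach, as a shift and turn from the pose commanded when the call began, along the tool's axes at that moment, turning the shorter way round; what a row does not reach only later rows make up. A row lasts 1/12 s, in which the tool goes at most 41.7 mm and 7.16 degrees, less where a joint would pass 70% of its speed; a pose out of reach is approached as far as the arm can. A call with a number of a shift or a turn outside -1 to 1 is refused whole. A call with a gripper value outside its range is refused whole. "jaw" is the opening, from -1 (shut) to 1 (fully open), set as the call begins (left out, the last holds). The fingers move at their own pace and stop on an object; the grip force is fixed at half the most. Time passes only in rows, so rows that repeat a pose let the fingers close. It gives the time, the measured TCP pose, the force, the opening and the grip force at its end, in the units of the state.
- arm.state(): the state, without advancing time (a new reading comes with each control period).
- arm.snapshot(name): name is "side" or "top"; returns a dict with "frame" (420x560x3 uint8, red, green, blue), "depth" (420x560 float32, m along the optical axis (not along the pixel's ray), 0 where there is no reading), "K" (3x3 intrinsics, pixels), "world_from_camera" (4x4, takes a point from camera to world coordinates). Camera axes: x right, y up, looking along -z (the intrinsics and any distortion apply to the point x, -y, -z); pixel columns grow to the right and rows downward; lengths in m; the calibration is good to about 2 mm. A picture is of the moment at which its call begins.
- arm.finish_job(): hands the job in; it is judged then, once.
Trained networks look in a picture, given as the dict that the camera call returned (one of the last four; its "shot" number tells which), for a name from the list of things; names that differ only in an ending like _2 or _b are one class to them, and where a whole thing is asked for, a point or a joint stands for the part that bears it (a point fixed in the world has none). Each returns a list of dicts, best first, with "score" (0 to 1); they miss things now and then, are a little off and sometimes report something else, mostly with a low value. They report only what shows in the picture. A call takes as long as a camera call. They do not tell look-alikes from the thing itself.
- arm.spot_in(picture, name): "location" ([x, y, z] in m, in world coordinates, good to about 4 mm: the middle of the surface that is visible of it).
- arm.regions_of(picture, name): "mask" (420x560 bool, what is visible of it).
- arm.place_of(picture, name): "location" ([x, y, z] in m, in world coordinates, good to about 4 mm: a listed point, or the origin of a listed thing).
The state is a dict: "t": time; "joint_pos": joint angles; "joint_velocities": joint speeds; "joint_torque": joint torques, N m; "tool_pos": TCP position; "tool_rot": TCP orientation; "wrist_force": force on the tool from outside, world axes, zero at the start; "ft_torque": the same for the moment, N m; "gripper_width": finger opening in m; "finger_force": force on a finger pad.
Only numpy, scipy, OpenCV 4.12 (cv2) and the standard library are available. Lean on these libraries where they do the work, as an engineer would, in place of code of your own. Each camera call takes 0.05 s, during which the arm holds its last target. There are 200 camera calls.

## Working session

There is one attempt and no reset: what is moved stays moved. The work goes in short steps, Python scripts to look and compute and a tool call to move; the robot and the scene stay as the last step left them, time stands still between calls to the robot, and variables do not carry over. Pictures are saved under pics/ and viewed, at most 14 in all, crops included, and the job is handed in when it is done.

Besides the shell and the picture viewer there is one more tool, called as name(argument=value, ...) on one line, values as JSON. servo_tool: Moves the arm, as the interface text tells. Its arguments: {"type":"object","properties":{"slide":{"type":"array","items":{"type":"array","items":{"type":"number","minimum":-1,"maximum":1}}},"rot":{"type":"array","items":{"type":"array","items":{"type":"number","minimum":-1,"maximum":1}}},"jaw":{"type":"number"}},"required":["slide","rot"]}

```bash
ls; mkdir -p pics; cat > h.py <<'E'
import numpy as np, cv2
from rig import arm
from scipy.spatial.transform import Rotation as R
def snap(n,save=None):
    p=arm.snapshot(n)
    if save: cv2.imwrite('pics/%s.png'%save,p['frame'][:,:,::-1])
    return p
def px(p,w):
    T=np.linalg.inv(p['world_from_camera']); c=T[:3,:3]@np.array(w)+T[:3,3]
    q=p['K']@np.array([c[0],-c[1],-c[2]]); return q[:2]/q[2]
def cloud(p):
    d=p['depth']; v,u=np.mgrid[:d.shape[0],:d.shape[1]]; K=p['K']
    x=(u-K[0,2])/K[0,0]*d; y=(v-K[1,2])/K[1,1]*d
    T=p['world_from_camera']
    return np.stack([x,-y,-d],-1)@T[:3,:3].T+T[:3,3]
def rd(a,n=3): return np.round(np.array(a,float),n).tolist()
E
python3 - <<'E'
from h import *
s=arm.state(); print({k:rd(v) for k,v in s.items()})
for c in ['top','side']:
    p=snap(c,c+'0'); print(c,rd(p['world_from_camera'][:3,3]),[k for k in p])
    for n in ['bin','nut1','scoop_grip','scoop_pan','pail_mid','bail_top','bail_left','bail_right','hook_seat','hook_shank','hook_tip','carton','brush','driver','line']:
        try: print(n,[(rd(d['location']),round(d['score'],2)) for d in arm.place_of(p,n)][:10])
        except Exception as e: print(n,e)
print(arm.state()['t'])
E
```

```text
pics
{'t': 0.0, 'joint_pos': [-80.788, 22.872, 2.582, 88.115, -1.073, 69.15, -2.906], 'joint_velocities': [-0.024, 0.005, 0.021, 0.03, -0.019, 0.06, -0.132], 'joint_torque': [0.001, -47.512, 1.365, -25.423, 0.012, 0.009, -0.0], 'tool_pos': [0.167, 0.628, 0.23], 'tool_rot': [-179.887, 0.007, 165.119], 'wrist_force': [0.277, 0.406, 0.623], 'ft_torque': [0.011, -0.015, -0.026], 'finger_force': 0.0, 'gripper_width': 0.085}
top [0.434, -0.038, 1.499] ['frame', 'depth', 'K', 'world_from_camera', 'shot']
bin [([0.585, -0.24, -0.002], 0.67)]
nut1 [([0.638, -0.266, 0.015], 0.56), ([0.613, -0.259, 0.008], 0.48), ([0.591, -0.22, 0.012], 0.45), ([0.669, -0.262, 0.012], 0.41), ([0.64, -0.222, 0.011], 0.38), ([0.664, -0.224, 0.013], 0.37)]
scoop_grip [([0.444, -0.436, 0.065], 0.9)]
scoop_pan [([0.529, -0.426, 0.001], 0.97)]
pail_mid [([0.701, -0.064, 0.035], 0.91), ([0.521, -0.052, 0.041], 0.59)]
bail_top [([0.698, -0.064, 0.169], 0.85), ([0.515, -0.053, 0.168], 0.8), ([0.612, -0.259, 0.009], 0.27)]
bail_left [([0.65, -0.095, 0.111], 0.85), ([0.463, -0.041, 0.112], 0.71)]
bail_right [([0.573, -0.0
[... 893 characters left out ...]
.07], 0.73), ([0.528, -0.423, 0.001], 0.63), ([0.669, -0.223, 0.013], 0.43)]
bail_left [([0.649, -0.098, 0.108], 0.75)]
bail_right [([0.573, -0.062, 0.108], 0.98), ([0.664, -0.262, 0.01], 0.71), ([0.746, -0.03, 0.108], 0.63)]
hook_seat [([0.462, -0.044, 0.103], 0.72), ([0.596, 0.296, 0.276], 0.49), ([0.639, -0.263, 0.014], 0.47)]
hook_shank [([0.596, -0.219, 0.006], 0.72), ([0.584, 0.326, 0.34], 0.59)]
hook_tip [([0.58, 0.28, 0.299], 0.54), ([0.618, -0.263, 0.011], 0.53), ([0.642, -0.221, 0.009], 0.31)]
carton [([0.792, 0.08, -0.002], 0.76), ([0.641, -0.262, 0.015], 0.54)]
brush [([0.363, 0.212, -0.001], 0.77), ([0.639, -0.22, 0.01], 0.19)]
driver [([0.667, -0.426, 0.001], 0.96)]
line []
1.6
```

```bash
cat >> h.py <<'E'
def best(p,n,near=None,r=0.08):
    L=arm.place_of(p,n)
    if near is not None: L=[d for d in L if np.linalg.norm(np.array(d['location'])[:len(near)]-near)<r]
    return np.array(L[0]['location']) if L else None
def mask(p,n,near):
    c=cloud(p)
    for d in arm.regions_of(p,n):
        m=d['mask']; 
        if m.any() and np.linalg.norm(np.median(c[m],0)[:2]-near)<0.1: return c[m&(p['depth']>0)]
E
python3 - <<'E'
from h import *
rows=[]
for i in range(14):
    p=snap('top' if i%2 else 'side'); t=arm.state()['t']-0.05
    a=best(p,'hook_seat',[.59,.3,.27],.1); b=best(p,'hook_shank',[.58,.33,.34],.1); c=best(p,'hook_tip',[.575,.28,.3],.1)
    rows.append((t,a,b,c)); print(round(t,2),*[rd(q) if q is not None else None for q in (a,b,c)])
p=snap('top')
for n,near in (('bin',[.585,-.24]),('scoop_pan',[.5,-.43]),('line',[.6,.3]),('pail_mid',[.52,-.05])):
    m=mask(p,n,near)
    if m is None: print(n,None); continue
    r=cv2.minAreaRect((m[:,:2]*1000).astype(np.float32)); print(n,len(m),r, rd(m.min(0)),rd(m.max(0)))
c=cloud(p); m=(c[...,2]>0.50)&(c[...,2]<0.60)&(p['depth']>0)&(c[...,0]>0.3)&(c[...,1]>.2)
q=c[m]; print('track',len(q),cv2.minAreaRect((q[:,:2]*1000).astype(np.float32)))
E
```

```text
1.6 [0.597, 0.296, 0.28] [0.586, 0.323, 0.342] [0.584, 0.279, 0.301]
1.8 [0.544, 0.326, 0.263] [0.553, 0.344, 0.335] [0.529, 0.301, 0.296]
2.0 None [0.507, 0.372, 0.339] None
2.2 [0.524, 0.338, 0.262] [0.537, 0.353, 0.337] [0.511, 0.312, 0.293]
2.4 [0.594, 0.298, 0.278] [0.586, 0.325, 0.342] [0.584, 0.282, 0.3]
2.6 [0.563, 0.314, 0.267] [0.562, 0.337, 0.338] [0.547, 0.294, 0.298]
2.8 None [0.508, 0.368, 0.34] None
3.0 [0.507, 0.345, 0.269] [0.523, 0.357, 0.339] [0.498, 0.321, 0.297]
3.2 [0.587, 0.302, 0.277] [0.578, 0.329, 0.34] [0.572, 0.284, 0.294]
3.4 [0.58, 0.307, 0.268] [0.574, 0.331, 0.34] [0.562, 0.284, 0.297]
3.6 None [0.518, 0.365, 0.339] [0.492, 0.329, 0.294]
3.8 None [0.518, 0.364, 0.34] None
4.0 [0.571, 0.312, 0.272] [0.571, 0.334, 0.339] [0.561, 0.294, 0.293]
4.2 [0.593, 0.301, 0.272] [0.581, 0.325, 0.341] [0.569, 0.278, 0.301]
bin 1481 ((600.7545166015625, -244.86959838867188), (106.36511993408203, 244.55490112304688), 87.53268432617188) [0.479, -0.302, -0.007] [0.723, -0.187, 0.052]
scoop_pan 425 ((487.859619140625, -426.5364990234375), (66.48290252685547, 160.4453887939453), 89.77334594726562) [0.408, -0.46, -0.006] [0.568, -0.394, 0.09]
line None
pail_mid 778 ((525.9746704101562, -52.54430389404297), (122.43075561523438, 110.33261108398438), 14.610540390014648) [0.463, -0.112, -0.007] [0.59, -0.002, 0.176]
track 3030 ((611.9864501953125, 501.8061828613281), (432.66619873046875, 80.13204193115234), 62.15591049194336)
```

```bash
cat >> h.py <<'E'
def plan(pos,Rt,frm=None):
    """slide (units of 12cm, tool axes now) and rotvec (units of 180deg) to target"""
    s=arm.state() if frm is None else frm
    R0=R.from_euler('xyz',s['tool_rot'],degrees=True)
    sl=R0.inv().apply(np.array(pos)-s['tool_pos'])/0.12; rv=(R0.inv()*Rt).as_rotvec()/np.pi
    return rd(sl),rd(rv)
def frame(z,y):
    z=np.array(z,float)/np.linalg.norm(z); y=np.array(y,float); y-=z*(y@z); y/=np.linalg.norm(y)
    return R.from_matrix(np.stack([np.cross(y,z),y,z],1))
E
python3 - <<'E'
from h import *
from scipy.optimize import least_squares
D='''1.6 .597 .296 .28 .586 .323 .342
1.8 .544 .326 .263 .553 .344 .335
2.0 n n n .507 .372 .339
2.2 .524 .338 .262 .537 .353 .337
2.4 .594 .298 .278 .586 .325 .342
2.6 .563 .314 .267 .562 .337 .338
2.8 n n n .508 .368 .34
3.0 .507 .345 .269 .523 .357 .339
3.2 .587 .302 .277 .578 .329 .34
3.4 .58 .307 .268 .574 .331 .34
3.6 n n n .518 .365 .339
3.8 n n n .518 .364 .34
4.0 .571 .312 .272 .571 .334 .339
4.2 .593 .301 .272 .581 .325 .341'''
T,S,H=[],[],[]
for l in D.split('\n'):
    f=[np.nan if x=='n' else float(x) for x in l.split()]; T.append(f[0]); S.append(f[1:3]); H.append(f[4:6])
T,S,H=map(np.array,(T,S,H))
def f(p,full=False):
    th=p[0]*np.sin(p[1]*T+p[2]); yw=p[3]; y=np.array([-np.sin(yw),np.cos(yw)]); x=np.array([np.cos(yw),np.sin(yw)])
    s=p[4:6]+np.outer(220*np.sin(th)/1000,y); h=p[4:6]+x*.02+np.outer(.150*np.sin(th),y)
    r=np.concatenate([(s-S).ravel(),(h-H).ravel()]); return r[~np.isnan(r)]
b=None
for ph in range(6):
    o=least_squares(f,[.3,7.85,ph,np.radians(61),.545,.325],loss='soft_l1',f_scale=.004)
    if b is None or o.cost<b.cost: b=o
print(b.x,np.degrees(b.x[3]),np.sqrt(np.mean(f(b.x)**2)))
E
```

```text
[-0.31745745  7.45730604  2.19073535  1.06454491  0.53757934  0.32918614] 60.99393071430621 0.0015048828574432385
```

servo_tool(slide=[[-0.56,-0.75,-0.71],[-0.56,-0.75,-0.71],[-0.56,-0.75,-0.71],[-0.56,-0.75,-0.71]], rot=[[0,0,0],[0,0,0],[0,0,0],[0,0,0]])

```text
t: 4.98
tool_pos: [0.2125, 0.5214, 0.3207]
tool_rot: [179.7, 0.1, 164.8]
wrist_force: [-0.2, -0.3, 0.9]
gripper_width: 0.085
finger_force: 0.0
```

servo_tool(slide=[[-0.56,-0.75,-0.71],[-0.56,-0.75,-0.71],[-0.56,-0.75,-0.71],[-0.56,-0.75,-0.71]], rot=[[0,0,0],[0,0,0],[0,0,0],[0,0,0]])

```text
t: 5.32
tool_pos: [0.2539, 0.4168, 0.4059]
tool_rot: [179.7, 0.1, 164.8]
wrist_force: [0.4, 0.6, 0.5]
gripper_width: 0.0854
finger_force: 0.0
```

servo_tool(slide=[[-0.94,-0.78,0],[-0.94,-0.78,0],[-0.94,-0.78,0],[-0.94,-0.78,0]], rot=[[0,0,0],[0,0,0],[0,0,0],[0,0,0]])

```text
t: 5.65
tool_pos: [0.3384, 0.2961, 0.4018]
tool_rot: [-180.0, 0.1, 164.8]
wrist_force: [0.9, 0.2, 0.4]
gripper_width: 0.0855
finger_force: 0.0
```

servo_tool(slide=[[-0.94,-0.78,0],[-0.94,-0.78,0],[-0.94,-0.78,0],[-0.94,-0.78,0]], rot=[[0,0,0],[0,0,0],[0,0,0],[0,0,0]])

```text
t: 5.98
tool_pos: [0.423, 0.1762, 0.4017]
tool_rot: [-180.0, 0.1, 164.8]
wrist_force: [0.5, -0.5, -0.2]
gripper_width: 0.0853
finger_force: 0.0
```

```bash
python3 - <<'E'
from h import *
s=arm.state(); print({k:rd(s[k]) for k in ('t','joint_pos','tool_pos','tool_rot')})
hx=np.array([.485,.875,0]); hy=np.array([-.875,.485,0]); sh=np.array([.5473,.3467,.385])
for tilt in (15,30):
  for sg in (1,-1):
    z=hx*np.cos(np.radians(tilt))-np.array([0,0,np.sin(np.radians(tilt))]); Rt=frame(z,sg*hy)
    print(tilt,sg,plan(sh+.022*z-.13*hx,Rt), plan(s['tool_pos'],Rt))
E
```

```text
{'t': 5.983, 'joint_pos': [-55.759, -3.185, 26.408, 97.451, 1.511, 85.357, 45.267], 'tool_pos': [0.423, 0.176, 0.402], 'tool_rot': [-179.969, 0.097, 164.774]}
15 1 ([-0.41, 0.762, 0.187], [-0.275, -0.35, -0.357]) ([0.0, 0.0, 0.0], [-0.275, -0.35, -0.357])
15 -1 ([-0.41, 0.762, 0.187], [-0.37, 0.291, 0.483]) ([0.0, 0.0, 0.0], [-0.37, 0.291, 0.483])
30 1 ([-0.406, 0.744, 0.231], [-0.221, -0.281, -0.381]) ([0.0, 0.0, 0.0], [-0.221, -0.281, -0.381])
30 -1 ([-0.406, 0.744, 0.231], [-0.298, 0.235, 0.517]) ([0.0, 0.0, 0.0], [-0.298, 0.235, 0.517])
```

servo_tool(slide=[[0,0,0],[0,0,0],[0,0,0],[0,0,0],[0,0,0],[0,0,0],[0,0,0],[0,0,0],[0,0,0]], rot=[[-0.185,0.146,0.242],[-0.185,0.146,0.242],[-0.185,0.146,0.242],[-0.185,0.146,0.242],[-0.185,0.146,0.242],[-0.185,0.146,0.242],[-0.185,0.146,0.242],[-0.185,0.146,0.242],[-0.185,0.146,0.242]])

```text
t: 6.73
tool_pos: [0.4206, 0.1794, 0.4006]
tool_rot: [157.0, -35.6, 126.5]
wrist_force: [0.1, -0.6, -0.5]
gripper_width: 0.0856
finger_force: 0.0
```

servo_tool(slide=[[0,0,0],[0,0,0],[0,0,0],[0,0,0],[0,0,0],[0,0,0],[0,0,0],[0,0,0],[0,0,0]], rot=[[-0.185,0.146,0.242],[-0.185,0.146,0.242],[-0.185,0.146,0.242],[-0.185,0.146,0.242],[-0.185,0.146,0.242],[-0.185,0.146,0.242],[-0.185,0.146,0.242],[-0.185,0.146,0.242],[-0.185,0.146,0.242]])

```text
t: 7.48
tool_pos: [0.4193, 0.1808, 0.3989]
tool_rot: [-177.4, -74.9, 58.6]
wrist_force: [0.2, -0.2, 0.5]
gripper_width: 0.0857
finger_force: 0.0
```

```bash
python3 - <<'E'
from h import *
s=arm.state(); print({k:rd(s[k]) for k in ('t','joint_pos','tool_pos','tool_rot')})
hx=np.array([.485,.875,0]); hy=np.array([-.875,.485,0]); sh=np.array([.5473,.3467,.385])
for tilt in (15,30):
    z=hx*np.cos(np.radians(tilt))-np.array([0,0,np.sin(np.radians(tilt))]); Rt=frame(z,-hy)
    print(tilt,plan(sh+.022*z-.13*hx,Rt), plan(s['tool_pos'],Rt))
E
```

```text
{'t': 7.483, 'joint_pos': [-43.026, -23.23, 44.869, 138.69, -77.611, 48.912, 26.727], 'tool_pos': [0.419, 0.181, 0.399], 'tool_rot': [-177.445, -74.94, 58.562]}
15 ([0.058, 0.265, 0.833], [-0.001, 0.0, -0.004]) ([0.0, 0.0, 0.0], [-0.001, 0.0, -0.004])
30 ([0.01, 0.266, 0.827], [-0.002, -0.083, -0.003]) ([0.0, 0.0, 0.0], [-0.002, -0.083, -0.003])
```

servo_tool(slide=[[0.06,0.265,0.83],[0.06,0.265,0.83],[0.06,0.265,0.83],[0.06,0.265,0.83],[0.06,0.265,0.83]], rot=[[0,0,0],[0,0,0],[0,0,0],[0,0,0],[0,0,0]])

```text
t: 7.9
tool_pos: [0.4986, 0.2463, 0.3902]
tool_rot: [-178.1, -74.1, 60.1]
wrist_force: [-0.2, -1.1, 0.7]
gripper_width: 0.0853
finger_force: 0.0
```

```bash
python3 - <<'E'
from h import *
p=snap('side','side1'); snap('top','top1')
s=arm.state(); print({k:rd(s[k]) for k in ('t','joint_pos','tool_pos','tool_rot')})
hx=np.array([.485,.875,0]); hy=np.array([-.875,.485,0]); sh=np.array([.5473,.3467,.385])
z=hx*np.cos(np.radians(15))-np.array([0,0,np.sin(np.radians(15))]); Rt=frame(z,-hy)
print(plan(sh+.022*z,Rt))
im=cv2.imread('pics/side1.png')[0:260,120:400]; im2=cv2.imread('pics/top1.png')[120:340,60:340]
im=cv2.resize(im,None,fx=2,fy=2); cv2.imwrite('pics/c1.png',im)
E
```

```text
{'t': 8.0, 'joint_pos': [-83.837, -28.283, 67.434, 132.445, -77.996, 28.882, 27.862], 'tool_pos': [0.497, 0.249, 0.391], 'tool_rot': [-178.383, -74.104, 60.638]}
([0.205, -0.006, 1.078], [-0.007, 0.005, -0.001])
```

servo_tool(slide=[[0.1,0,0.27],[0.15,0,0.54],[0.15,0,0.54]], rot=[[-0.007,0.005,0],[-0.007,0.005,0],[-0.007,0.005,0]])

```text
t: 8.25
tool_pos: [0.5309, 0.3031, 0.4077]
tool_rot: [-179.1, -73.3, 61.4]
wrist_force: [-1.5, 1.5, 0.9]
gripper_width: 0.0852
finger_force: 0.0
```

```bash
cat > c.py <<'E'
from h import *
s=arm.state(); print({k:rd(s[k]) for k in ('t','joint_pos','tool_pos','tool_rot','wrist_force','gripper_width')})
hx=np.array([.485,.875,0]); hy=np.array([-.875,.485,0]); sh=np.array([.5473,.3467,.385])
z=hx*np.cos(np.radians(15))-np.array([0,0,np.sin(np.radians(15))]); Rt=frame(z,-hy)
print(plan(sh+.022*z,Rt))
E
python3 c.py
```

```text
{'t': 8.25, 'joint_pos': [-96.754, -28.236, 71.185, 127.484, -78.01, 21.261, 24.789], 'tool_pos': [0.531, 0.303, 0.408], 'tool_rot': [-179.15, -73.283, 61.385], 'wrist_force': [-1.535, 1.526, 0.899], 'gripper_width': 0.085}
([-0.065, -0.044, 0.607], [-0.007, 0.01, 0.001])
```

servo_tool(slide=[[-0.06,-0.044,0.1],[-0.065,-0.044,0.35],[-0.065,-0.044,0.6],[-0.065,-0.044,0.6],[-0.065,-0.044,0.6]], rot=[[-0.007,0.01,0],[-0.007,0.01,0],[-0.007,0.01,0],[-0.007,0.01,0],[-0.007,0.01,0]])

```text
t: 8.67
tool_pos: [0.5662, 0.3453, 0.4018]
tool_rot: [-178.5, -71.8, 60.3]
wrist_force: [-0.2, -0.5, -0.2]
gripper_width: 0.0852
finger_force: 0.0
```

```bash
python3 c.py; python3 - <<'E'
from h import *
for i in range(4):
    p=snap('top' if i%2 else 'side'); print(*[rd(q) if q is not None else None for q in (best(p,n,[.55,.33,.3],.15) for n in ('hook_seat','hook_shank'))])
E
```

```text
{'t': 8.667, 'joint_pos': [-110.579, -28.282, 79.586, 123.039, -77.975, 15.909, 23.948], 'tool_pos': [0.566, 0.345, 0.402], 'tool_rot': [-178.509, -71.778, 60.291], 'wrist_force': [-0.237, -0.476, -0.188], 'gripper_width': 0.085}
([-0.144, -0.14, 0.166], [-0.004, 0.018, -0.001])
None None
[0.493, 0.356, 0.271] None
[0.547, 0.328, 0.269] [0.552, 0.345, 0.338]
[0.598, 0.3, 0.272] [0.588, 0.326, 0.343]
```

servo_tool(slide=[[-0.14,-0.14,0],[-0.14,-0.14,0],[-0.14,-0.14,0.05],[-0.14,-0.14,0.05]], rot=[[-0.004,0.018,0],[-0.004,0.018,0],[-0.004,0.018,0],[-0.004,0.018,0]])

```text
t: 9.6
tool_pos: [0.5578, 0.3436, 0.4067]
tool_rot: [-178.1, -72.3, 60.4]
wrist_force: [-0.4, 1.0, 0.4]
gripper_width: 0.0855
finger_force: 0.0
```

```bash
python3 c.py
```

```text
{'t': 9.6, 'joint_pos': [-108.58, -28.286, 77.765, 123.634, -77.98, 16.713, 23.722], 'tool_pos': [0.558, 0.344, 0.407], 'tool_rot': [-178.052, -72.289, 60.363], 'wrist_force': [-0.404, 1.042, 0.355], 'gripper_width': 0.086}
([-0.17, -0.084, 0.221], [-0.007, 0.015, -0.001])
```

servo_tool(slide=[[0,0,-0.35],[0,0,-0.7],[0,0,-1.0],[0,0,-1.0]], rot=[[0,0,0],[0,0,0],[0,0,0],[0,0,0]])

```text
t: 9.93
tool_pos: [0.5038, 0.242, 0.4432]
tool_rot: [-178.1, -72.2, 60.5]
wrist_force: [1.3, -0.7, -0.4]
gripper_width: 0.0852
finger_force: 0.0
```

servo_tool(slide=[[0,0,-0.35],[0,0,-0.5],[0,0,-0.5]], rot=[[0,0,0],[0,0,0],[0,0,0]], jaw=-1)

```text
t: 10.18
tool_pos: [0.4802, 0.1853, 0.4633]
tool_rot: [-178.2, -72.5, 60.0]
wrist_force: [0.2, -0.2, 0.9]
gripper_width: 0.0516
finger_force: 0.0
```

```bash
cat > c.py <<'E'
from h import *
s=arm.state(); print({k:rd(s[k]) for k in ('t','joint_pos','tool_pos','tool_rot','wrist_force','gripper_width')})
hx=np.array([.485,.875,0]); hy=np.array([-.875,.485,0]); sh=np.array([.5473,.3467,.34]); Z=np.array([0,0,1.])
E
python3 - <<'E'
from c import *
Rt=frame(-Z,hx); print(plan(s['tool_pos'],Rt), plan([.36,.38,.42],Rt))
E
```

```text
{'t': 10.183, 'joint_pos': [-59.995, -27.091, 52.144, 126.483, -61.17, 41.472, 6.618], 'tool_pos': [0.48, 0.185, 0.463], 'tool_rot': [-178.237, -72.454, 59.968], 'wrist_force': [0.231, -0.22, 0.858], 'gripper_width': 0.052}
([0.0, 0.0, 0.0], [0.308, -0.316, -0.425]) ([-0.072, -1.649, 1.021], [0.308, -0.316, -0.425])
```

servo_tool(slide=[[0,0,0],[0,0,0],[0,0,0],[0,0,0],[0,0,0],[0,0,0],[0,0,0],[0,0,0]], rot=[[0.154,-0.158,-0.2125],[0.154,-0.158,-0.2125],[0.154,-0.158,-0.2125],[0.154,-0.158,-0.2125],[0.154,-0.158,-0.2125],[0.154,-0.158,-0.2125],[0.154,-0.158,-0.2125],[0.154,-0.158,-0.2125]])

```text
t: 10.85
tool_pos: [0.4784, 0.1935, 0.4621]
tool_rot: [161.7, -34.5, 117.9]
wrist_force: [-0.9, 0.7, -0.5]
gripper_width: -0.0003
finger_force: 0.0
```

servo_tool(slide=[[0,0,0],[0,0,0],[0,0,0],[0,0,0],[0,0,0],[0,0,0],[0,0,0],[0,0,0],[0,0,0]], rot=[[0.154,-0.158,-0.2125],[0.154,-0.158,-0.2125],[0.154,-0.158,-0.2125],[0.154,-0.158,-0.2125],[0.154,-0.158,-0.2125],[0.154,-0.158,-0.2125],[0.154,-0.158,-0.2125],[0.154,-0.158,-0.2125],[0.154,-0.158,-0.2125]])

```text
t: 11.6
tool_pos: [0.4765, 0.1978, 0.4608]
tool_rot: [-179.8, 0.1, 152.3]
wrist_force: [-1.1, 0.9, -0.4]
gripper_width: -0.0002
finger_force: 0.0
```

```bash
python3 - <<'E'
from c import *
Rt=frame(-Z,hx); print(plan(s['tool_pos'],Rt), plan([.36,.38,.42],Rt))
E
```

```text
{'t': 11.6, 'joint_pos': [-80.748, 6.458, 60.02, 84.39, -5.389, 92.501, 41.158], 'tool_pos': [0.476, 0.198, 0.461], 'tool_rot': [-179.759, 0.063, 152.266], 'wrist_force': [-1.079, 0.937, -0.41], 'gripper_width': -0.0}
([0.0, 0.0, 0.0], [-0.001, 0.0, 0.007]) ([1.566, 0.894, 0.334], [-0.001, 0.0, 0.007])
```

servo_tool(slide=[[0.78,0.447,0.167],[0.78,0.447,0.167],[0.78,0.447,0.167],[0.78,0.447,0.167]], rot=[[0,0,0],[0,0,0],[0,0,0],[0,0,0]])

```text
t: 11.93
tool_pos: [0.4161, 0.2899, 0.4394]
tool_rot: [-179.8, -0.3, 152.2]
wrist_force: [-0.1, 0.7, -0.7]
gripper_width: -0.0004
finger_force: 0.0
```

servo_tool(slide=[[0.78,0.447,0.167],[0.78,0.447,0.167],[0.78,0.447,0.167],[0.78,0.447,0.167]], rot=[[0,0,0],[0,0,0],[0,0,0],[0,0,0]])

```text
t: 12.27
tool_pos: [0.3588, 0.3809, 0.419]
tool_rot: [-179.8, -0.2, 152.2]
wrist_force: [-0.1, 0.5, -0.4]
gripper_width: 0.0002
finger_force: 0.0
```

servo_tool(slide=[[0,0,0],[0,0,0],[0,0,0],[0,0,0],[0,0,0],[0,0,0],[0,0,0],[0,0,0],[0,0,0],[0,0,0]], rot=[[0,-0.333,0],[0,-0.333,0],[0,-0.333,0],[0,-0.333,0],[0,-0.333,0],[0,-0.333,0],[0,-0.333,0],[0,-0.333,0],[0,-0.333,0],[0,-0.333,0]])

```text
t: 13.1
tool_pos: [0.3622, 0.3753, 0.4184]
tool_rot: [-179.1, 60.0, 152.6]
wrist_force: [0.2, -1.0, -0.4]
gripper_width: 0.0005
finger_force: 0.0
```

```bash
python3 - <<'E'
from c import *
z=-hy*np.cos(np.pi/6)-Z*.5
Rt=frame(z,hx); print(plan(sh+hy*.12,Rt))
for i in range(4):
    p=snap('top' if i%2 else 'side'); print(*[rd(q) if q is not None else None for q in (best(p,n,[.55,.33,.3],.15) for n in ('hook_seat','hook_shank'))])
E
```

```text
{'t': 13.1, 'joint_pos': [-119.14, 11.562, 41.794, 104.458, 49.19, 89.294, -25.705], 'tool_pos': [0.362, 0.375, 0.418], 'tool_rot': [-179.058, 60.043, 152.565], 'wrist_force': [0.227, -0.966, -0.411], 'gripper_width': 0.0}
([0.327, 0.539, 0.733], [0.002, 0.0, 0.004])
[0.515, 0.345, 0.271] [0.53, 0.355, 0.338]
[0.583, 0.306, 0.267] [0.577, 0.33, 0.34]
[0.589, 0.3, 0.28] [0.582, 0.326, 0.341]
[0.546, 0.327, 0.265] [0.554, 0.344, 0.335]
```

servo_tool(slide=[[0.327,0.539,0.733],[0.327,0.539,0.733],[0.327,0.539,0.733],[0.327,0.539,0.733],[0.327,0.539,0.733]], rot=[[0.002,0,0.004],[0.002,0,0.004],[0.002,0,0.004],[0.002,0,0.004],[0.002,0,0.004]])

```text
t: 14.12
tool_pos: [0.4452, 0.4034, 0.3419]
tool_rot: [179.7, 60.1, 150.5]
wrist_force: [0.4, 0.2, 0.8]
gripper_width: -0.0
finger_force: 0.0
```

```bash
python3 - <<'E'
from c import *
z=-hy*np.cos(np.pi/6)-Z*.5
Rt=frame(z,hx); print(plan(sh+hy*.06,Rt), plan(sh+hy*.0045,Rt))
E
```

```text
{'t': 14.117, 'joint_pos': [-108.246, 23.519, 42.971, 102.933, 46.012, 74.11, -25.222], 'tool_pos': [0.445, 0.403, 0.342], 'tool_rot': [179.736, 60.054, 150.523], 'wrist_force': [0.384, 0.221, 0.776], 'gripper_width': -0.0}
([-0.222, 0.001, 0.418], [-0.001, 0.0, -0.001]) ([-0.453, 0.003, 0.818], [-0.001, 0.0, -0.001])
```

servo_tool(slide=[[-0.1,0,0.2],[-0.22,0,0.418],[-0.22,0,0.418]], rot=[[0,0,0],[0,0,0],[0,0,0]])

```text
t: 14.37
tool_pos: [0.4974, 0.3714, 0.3427]
tool_rot: [179.3, 60.0, 149.8]
wrist_force: [1.2, -1.0, 1.2]
gripper_width: 0.0001
finger_force: 0.0
```

servo_tool(slide=[[-0.006,0,0.011],[-0.012,0,0.022],[-0.019,0,0.032],[-0.025,0,0.043],[-0.031,0,0.054],[-0.037,0,0.065],[-0.044,0,0.076],[-0.05,0,0.086],[-0.056,0,0.097],[-0.062,0,0.108]], rot=[[0,0,0],[0,0,0],[0,0,0],[0,0,0],[0,0,0],[0,0,0],[0,0,0],[0,0,0],[0,0,0],[0,0,0]])

```text
t: 15.2
tool_pos: [0.5073, 0.3695, 0.3403]
tool_rot: [179.4, 59.9, 150.4]
wrist_force: [0.0, -0.4, -0.1]
gripper_width: 0.0005
finger_force: 0.0
```

servo_tool(slide=[[-0.006,0,0.011],[-0.012,0,0.022],[-0.019,0,0.032],[-0.025,0,0.043],[-0.031,0,0.054],[-0.037,0,0.065],[-0.044,0,0.076],[-0.05,0,0.086],[-0.056,0,0.097],[-0.062,0,0.108]], rot=[[0,0,0],[0,0,0],[0,0,0],[0,0,0],[0,0,0],[0,0,0],[0,0,0],[0,0,0],[0,0,0],[0,0,0]])

```text
t: 16.03
tool_pos: [0.5203, 0.3623, 0.3402]
tool_rot: [179.4, 59.9, 150.4]
wrist_force: [0.8, -0.1, -1.0]
gripper_width: -0.0001
finger_force: 0.0
```

servo_tool(slide=[[-0.006,0,0.011],[-0.012,0,0.022],[-0.019,0,0.032],[-0.025,0,0.043],[-0.031,0,0.054],[-0.037,0,0.065],[-0.044,0,0.076],[-0.05,0,0.086],[-0.056,0,0.097],[-0.062,0,0.108]], rot=[[0,0,0],[0,0,0],[0,0,0],[0,0,0],[0,0,0],[0,0,0],[0,0,0],[0,0,0],[0,0,0],[0,0,0]])

```text
t: 16.87
tool_pos: [0.5334, 0.3551, 0.3402]
tool_rot: [179.4, 59.9, 150.4]
wrist_force: [0.2, -0.0, 0.3]
gripper_width: -0.0002
finger_force: 0.0
```

servo_tool(slide=[[-0.006,0,0.011],[-0.012,0,0.022],[-0.019,0,0.032],[-0.025,0,0.043],[-0.031,0,0.054],[-0.037,0,0.065],[-0.044,0,0.076],[-0.05,0,0.086],[-0.056,0,0.097],[-0.062,0,0.108]], rot=[[0,0,0],[0,0,0],[0,0,0],[0,0,0],[0,0,0],[0,0,0],[0,0,0],[0,0,0],[0,0,0],[0,0,0]])

```text
t: 17.7
tool_pos: [0.5465, 0.3478, 0.3401]
tool_rot: [179.4, 59.9, 150.4]
wrist_force: [-0.7, -0.5, -0.1]
gripper_width: -0.0
finger_force: 0.0
```

```bash
cat > hk.py <<'E'
from c import *
def seat(n=6):
    for i in range(n):
        p=snap('top' if i%2 else 'side'); t=arm.state()['t']-.05; o=[]
        for nm,q,r in (('hook_seat',[.5376,.3292],.22),('hook_shank',[.5473,.3467],.15)):
            b=best(p,nm,[.55,.33,.3],.13); o.append(None if b is None else round(float((b[:2]-q)@hy[:2]/r),3))
        print(round(t,2),o,end=' ')
    print()
if __name__=='__main__': seat()
E
python3 hk.py
```

```text
{'t': 17.7, 'joint_pos': [-99.139, 23.375, 45.823, 104.251, 49.631, 63.743, -20.862], 'tool_pos': [0.546, 0.348, 0.34], 'tool_rot': [179.43, 59.908, 150.405], 'wrist_force': [-0.692, -0.549, -0.082], 'gripper_width': -0.0}
17.7 [-0.038, -0.03] 17.85 [-0.047, -0.043] 18.0 [-0.037, -0.008] 18.15 [None, -0.059] 18.3 [-0.041, -0.024] 18.45 [-0.038, -0.031]
```

servo_tool(slide=[[0.002,0,-0.0036],[0.004,0,-0.0072],[0.006,0,-0.011],[0.008,0,-0.0144],[0.01,0,-0.018],[0.012,0,-0.0216],[0.0145,0,-0.025],[0.0165,0,-0.029],[0.0185,0,-0.0325],[0.021,0,-0.036]], rot=[[0,0,0],[0,0,0],[0,0,0],[0,0,0],[0,0,0],[0,0,0],[0,0,0],[0,0,0],[0,0,0],[0,0,0]])

```text
t: 19.43
tool_pos: [0.5419, 0.3502, 0.3402]
tool_rot: [179.4, 59.9, 150.4]
wrist_force: [-0.5, 0.8, -0.3]
gripper_width: 0.0002
finger_force: 0.0
```

servo_tool(slide=[[0.002,0,-0.0036],[0.004,0,-0.0072],[0.006,0,-0.011],[0.008,0,-0.0144],[0.01,0,-0.018],[0.012,0,-0.0216],[0.0145,0,-0.025],[0.0165,0,-0.029],[0.0185,0,-0.0325],[0.021,0,-0.036]], rot=[[0,0,0],[0,0,0],[0,0,0],[0,0,0],[0,0,0],[0,0,0],[0,0,0],[0,0,0],[0,0,0],[0,0,0]])

```text
t: 20.27
tool_pos: [0.5375, 0.3527, 0.3401]
tool_rot: [179.4, 59.9, 150.4]
wrist_force: [0.2, 0.9, 0.6]
gripper_width: -0.0002
finger_force: 0.0
```

servo_tool(slide=[[0.05,0,-0.087],[0.2,0,-0.35],[0.4,0,-0.7],[0.4,0,-0.7],[0.4,0,-0.7]], rot=[[0,0,0],[0,0,0],[0,0,0],[0,0,0],[0,0,0]])

```text
t: 20.68
tool_pos: [0.4491, 0.405, 0.3396]
tool_rot: [179.5, 59.8, 151.0]
wrist_force: [0.5, 0.4, 0.0]
gripper_width: -0.0002
finger_force: 0.0
```

```bash
python3 hk.py; python3 - <<'E'
from c import *
Rt=frame(-Z,[.1,1,0]); print(plan(s['tool_pos'],Rt))
p=snap('top'); q=snap('side')
for n in ('scoop_grip','scoop_pan','bin'): print(n,[rd(best(a,n)) for a in (p,q)])
E
```

```text
{'t': 20.683, 'joint_pos': [-107.939, 23.446, 42.91, 103.15, 46.272, 73.109, -25.057], 'tool_pos': [0.449, 0.405, 0.34], 'tool_rot': [179.489, 59.812, 150.995], 'wrist_force': [0.543, 0.38, 0.047], 'gripper_width': -0.0}
20.68 [-0.0, None] 20.83 [-0.005, 0.01] 20.98 [0.018, 0.025] 21.13 [-0.016, -0.014] 21.28 [0.004, 0.045] 21.43 [0.004, 0.02] 
{'t': 21.583, 'joint_pos': [-107.655, 23.394, 43.223, 103.247, 46.331, 73.085, -25.033], 'tool_pos': [0.453, 0.4, 0.341], 'tool_rot': [179.446, 59.91, 150.422], 'wrist_force': [0.643, 1.299, 0.487], 'gripper_width': -0.0}
([0.0, 0.0, 0.0], [-0.067, 0.328, -0.119])
scoop_grip [[0.444, -0.435, 0.068], [0.442, -0.436, 0.07]]
scoop_pan [[0.53, -0.424, 0.006], [0.528, -0.425, 0.003]]
bin [[0.59, -0.239, 0.002], [0.586, -0.237, -0.002]]
```

servo_tool(slide=[[0,0,0],[0,0,0],[0,0,0],[0,0,0],[0,0,0],[0,0,0],[0,0,0],[0,0,0],[0,0,0]], rot=[[0,0.333,0],[0,0.333,0],[0,0.333,0],[0,0.333,0],[0,0.333,0],[0,0.333,0],[0,0.333,0],[0,0.333,0],[0,0.333,0]], jaw=0.2)

```text
t: 22.73
tool_pos: [0.457, 0.3962, 0.3423]
tool_rot: [179.6, -0.1, 150.5]
wrist_force: [0.4, -1.4, 0.2]
gripper_width: 0.0509
finger_force: 0.0
```

servo_tool(slide=[[-0.47,-0.88,0],[-0.47,-0.88,0],[-0.47,-0.88,0]], rot=[[0,0,0],[0,0,0],[0,0,0]])

```text
t: 22.98
tool_pos: [0.4515, 0.2769, 0.3397]
tool_rot: [179.8, 0.0, 150.8]
wrist_force: [0.7, -0.5, 0.8]
gripper_width: 0.051
finger_force: 0.0
```

servo_tool(slide=[[-0.47,-0.88,0],[-0.47,-0.88,0],[-0.47,-0.88,0]], rot=[[0,0,0],[0,0,0],[0,0,0]])

```text
t: 23.23
tool_pos: [0.4487, 0.1569, 0.3395]
tool_rot: [179.7, -0.0, 150.8]
wrist_force: [0.7, 0.0, 0.5]
gripper_width: 0.0515
finger_force: 0.0
```

servo_tool(slide=[[-0.47,-0.88,0],[-0.47,-0.88,0],[-0.47,-0.88,0]], rot=[[0,0,0],[0,0,0],[0,0,0]])

```text
t: 23.48
tool_pos: [0.4463, 0.0372, 0.339]
tool_rot: [179.7, -0.0, 150.8]
wrist_force: [-0.2, 0.4, 0.0]
gripper_width: 0.0512
finger_force: 0.0
```

servo_tool(slide=[[-0.47,-0.88,0],[-0.47,-0.88,0],[-0.47,-0.88,0]], rot=[[0,0,0],[0,0,0],[0,0,0]])

```text
t: 23.73
tool_pos: [0.4439, -0.0825, 0.3385]
tool_rot: [179.7, -0.0, 150.8]
wrist_force: [1.4, 0.1, 0.6]
gripper_width: 0.0516
finger_force: 0.0
```

servo_tool(slide=[[-0.47,-0.88,0],[-0.47,-0.88,0],[-0.47,-0.88,0]], rot=[[0,0,0],[0,0,0],[0,0,0]])

```text
t: 23.98
tool_pos: [0.4414, -0.2015, 0.3386]
tool_rot: [179.5, 0.1, 150.9]
wrist_force: [0.6, 0.3, -1.8]
gripper_width: 0.0509
finger_force: 0.0
```

servo_tool(slide=[[-0.47,-0.88,0.2],[-0.47,-0.88,0.2],[-0.47,-0.88,0.2]], rot=[[0,0,0],[0,0,0],[0,0,0]])

```text
t: 24.23
tool_pos: [0.4417, -0.3018, 0.3165]
tool_rot: [179.8, -0.1, 151.0]
wrist_force: [0.4, 0.9, 1.1]
gripper_width: 0.0513
finger_force: 0.0
```

```bash
python3 - <<'E'
from c import *
Rt=frame(-Z,[.12,-1,0]); print(plan(s['tool_pos'],Rt))
p=snap('top'); 
for n,near in (('scoop_pan',[.5,-.43]),('bin',[.6,-.24])):
    L=[d for d in arm.regions_of(p,n)]; c=cloud(p)
    m=mask(p,n,near)
    if n=='bin': 
        m=c.reshape(-1,3); m=m[(abs(m[:,0]-.6)<.16)&(abs(m[:,1]+.24)<.08)]
        for zl,zh in ((.03,.06),):
            q=m[(m[:,2]>zl)&(m[:,2]<zh)]; r=cv2.minAreaRect((q[:,:2]*1000).astype(np.float32)); print('rim',len(q),r,rd(q.min(0)),rd(q.max(0)))
        continue
    h=m[m[:,2]>.045]; q=m[(m[:,2]<.045)&(m[:,2]>-.003)]
    print('handle',len(h),rd(h.mean(0)),np.polyfit(h[:,0],h[:,1],1),cv2.minAreaRect((h[:,:2]*1000).astype(np.float32)))
    print('pan',len(q),rd(q.mean(0)),cv2.minAreaRect((q[:,:2]*1000).astype(np.float32)))
E
```

```text
{'t': 24.233, 'joint_pos': [-26.327, 17.494, 70.378, 97.799, -17.077, 76.878, 108.21], 'tool_pos': [0.442, -0.302, 0.316], 'tool_rot': [179.804, -0.084, 151.005], 'wrist_force': [0.351, 0.892, 1.132], 'gripper_width': 0.051}
([0.0, 0.0, 0.0], [-0.0, -0.002, 0.801])
handle 13 [0.481, -0.294, 0.534] [-0.40531972 -0.09913464] ((481.56982421875, -295.814453125), (7.971017837524414, 18.001083374023438), 64.63457489013672)
pan 282 [0.536, -0.425, 0.006] ((533.4375610351562, -426.9736328125), (70.21855926513672, 68.28713989257812), 1.8489042520523071)
rim 438 ((597.2125854492188, -240.98851013183594), (98.56482696533203, 232.7636260986328), 87.3991470336914) [0.479, -0.295, 0.03] [0.714, -0.187, 0.051]
```

servo_tool(slide=[[0,0,0],[0,0,0],[0,0,0],[0,0,0],[0,0,0],[0,0,0],[0,0,0],[0,0,0],[0,0,0],[0,0,0]], rot=[[0,0,0.39],[0,0,0.39],[0,0,0.39],[0,0,0.39],[0,0,0.39],[0,0,0.39],[0,0,0.39],[0,0,0.39],[0,0,0.39],[0,0,0.39]])

```text
t: 25.32
tool_pos: [0.4429, -0.2979, 0.3174]
tool_rot: [179.9, -0.3, 80.7]
wrist_force: [0.1, -0.3, -0.7]
gripper_width: 0.0513
finger_force: 0.0
```

servo_tool(slide=[[0,0,0],[0,0,0],[0,0,0],[0,0,0],[0,0,0],[0,0,0],[0,0,0],[0,0,0],[0,0,0],[0,0,0]], rot=[[0,0,0.41],[0,0,0.41],[0,0,0.41],[0,0,0.41],[0,0,0.41],[0,0,0.41],[0,0,0.41],[0,0,0.41],[0,0,0.41],[0,0,0.41]])

```text
t: 26.15
tool_pos: [0.4429, -0.2979, 0.3175]
tool_rot: [-179.7, -0.2, 9.1]
wrist_force: [-0.3, 0.8, -0.9]
gripper_width: 0.0514
finger_force: 0.0
```

```bash
python3 - <<'E'
from c import *
for i,nm in enumerate(('top','side','top','side')):
    p=snap(nm); c=cloud(p)
    print(nm,*[rd(best(p,n)) for n in ('scoop_grip','scoop_pan')])
    m=mask(p,'scoop_pan',[.5,-.43])
    if m is not None and i<2:
        h=m[(m[:,2]>.045)&(m[:,2]<.12)]; q=m[(m[:,2]<.04)&(m[:,2]>-.004)]
        for a in (h,q): print(len(a),rd(a.mean(0)),cv2.minAreaRect((a[:,:2]*1000).astype(np.float32)), np.polyfit(a[:,0],a[:,1],1)[0])
im=cv2.imread('pics/side1.png')[340:420,230:350]; cv2.imwrite('pics/c2.png',cv2.resize(im,None,fx=5,fy=5,interpolation=cv2.INTER_CUBIC))
E
```

```text
{'t': 26.15, 'joint_pos': [-30.957, 25.723, 82.733, 97.941, -26.296, 79.879, -24.891], 'tool_pos': [0.443, -0.298, 0.317], 'tool_rot': [-179.692, -0.233, 9.086], 'wrist_force': [-0.264, 0.765, -0.913], 'gripper_width': 0.051}
top nan [0.533, -0.427, 0.003]<stdin>:8: RuntimeWarning: Mean of empty slice.
  ret = um.true_divide(
Traceback (most recent call last):
TypeError: expected non-empty vector for x
```

```bash
python3 - <<'E'
from c import *
for i,nm in enumerate(('side','side')):
    p=snap(nm); c=cloud(p)
    print(nm,*[rd(best(p,n)) for n in ('scoop_grip','scoop_pan')])
    m=mask(p,'scoop_pan',[.5,-.43])
    if m is not None and i<1:
        h=m[(m[:,2]>.045)&(m[:,2]<.12)&(m[:,0]<.5)]; q=m[(m[:,2]<.04)&(m[:,2]>-.004)]
        for a in (h,q): print(len(a),rd(a.mean(0)),cv2.minAreaRect((a[:,:2]*1000).astype(np.float32)), np.polyfit(a[:,0],a[:,1],1)[0])
f=cv2.imread('pics/top0.png')[215:285,345:415]; cv2.imwrite('pics/c2.png',cv2.resize(f,None,fx=7,fy=7,interpolation=cv2.INTER_CUBIC))
E
```

```text
{'t': 26.35, 'joint_pos': [-30.828, 25.767, 82.749, 97.932, -26.3, 79.87, -24.347], 'tool_pos': [0.442, -0.299, 0.317], 'tool_rot': [-179.731, -0.207, 9.49], 'wrist_force': [-0.06, -0.074, 0.02], 'gripper_width': 0.051}
side [0.442, -0.438, 0.07] [0.531, -0.425, 0.005]
264 [0.444, -0.439, 0.074] ((445.3958435058594, -437.0962829589844), (82.27767944335938, 17.97725486755371), 4.804323673248291) 0.08302119532822332
844 [0.53, -0.425, 0.011] ((528.2214965820312, -427.11614990234375), (85.7182388305664, 66.29782104492188), 4.796919822692871) 0.10842898103454177
side [0.44, -0.435, 0.07] [0.531, -0.425, 0.005]
```

```bash
cat >> h.py <<'E'
def ryp(yaw,pitch=0):
    """scoop-type tool pose: tool x = scoop x, tool z down; pitch>0 = nose down"""
    return R.from_euler('zyx',[yaw,pitch,180],degrees=True)
E
python3 - <<'E'
from c import *
print(plan([.443,-.4365,.15],ryp(5.5)),plan([.443,-.4365,.053],ryp(5.5)))
E
```

```text
{'t': 26.75, 'joint_pos': [-30.595, 25.846, 82.782, 97.929, -26.304, 79.863, -24.487], 'tool_pos': [0.441, -0.301, 0.317], 'tool_rot': [-179.779, -0.147, 9.087], 'wrist_force': [0.714, -0.04, 0.422], 'gripper_width': 0.051}
([-0.166, 1.123, 1.389], [-0.001, -0.001, 0.081]) ([-0.168, 1.126, 2.197], [-0.001, -0.001, 0.081])
```

servo_tool(slide=[[-0.08,0.56,0.3],[-0.08,0.56,0.69],[-0.08,0.56,0.69],[-0.08,0.56,0.69]], rot=[[0,0,0],[0,0,0],[0,0,0],[0,0,0]])

```text
t: 27.08
tool_pos: [0.4396, -0.3683, 0.2294]
tool_rot: [-179.5, 0.2, 8.9]
wrist_force: [-0.6, 0.2, 0.2]
gripper_width: 0.0514
finger_force: 0.0
```

servo_tool(slide=[[-0.08,0.56,0.3],[-0.08,0.56,0.69],[-0.08,0.56,0.69],[-0.08,0.56,0.69]], rot=[[0,0,0.02],[0,0,0.02],[0,0,0.02],[0,0,0.02]])

```text
t: 27.42
tool_pos: [0.4416, -0.4357, 0.1471]
tool_rot: [-179.5, 0.2, 5.3]
wrist_force: [0.0, 0.7, -0.1]
gripper_width: 0.0514
finger_force: 0.0
```

```bash
sed -i "s/'zyx',\[yaw/'ZYX',[yaw/" h.py; python3 - <<'E'
from c import *
print(plan([.443,-.4365,.053],ryp(5.5)))
p=snap('side'); print(*[rd(best(p,n)) for n in ('scoop_grip','scoop_pan')])
E
```

```text
{'t': 27.417, 'joint_pos': [-1.314, 40.266, 63.574, 98.268, -38.938, 67.265, -11.349], 'tool_pos': [0.442, -0.436, 0.147], 'tool_rot': [-179.535, 0.188, 5.347], 'wrist_force': [0.005, 0.667, -0.109], 'gripper_width': 0.051}
([0.013, 0.014, 0.784], [-0.003, 0.001, -0.001])
nan [0.527, -0.424, 0.005]
```

Descend and grip.

servo_tool(slide=[[0.013,0.01,0.35],[0.013,0.01,0.7],[0.013,0.01,0.78],[0.013,0.01,0.78]], rot=[[0,0,0],[0,0,0],[0,0,0],[0,0,0]])

```text
t: 27.9
tool_pos: [0.4457, -0.4344, 0.0565]
tool_rot: [-179.6, -0.0, 5.6]
wrist_force: [-0.1, -0.2, 0.0]
gripper_width: 0.0513
finger_force: 0.0
```

servo_tool(slide=[[0,0,0],[0,0,0],[0,0,0],[0,0,0],[0,0,0]], rot=[[0,0,0],[0,0,0],[0,0,0],[0,0,0],[0,0,0]], jaw=-1)

```text
t: 28.32
tool_pos: [0.4463, -0.438, 0.0601]
tool_rot: [-179.9, -0.3, 5.5]
wrist_force: [-1.5, 0.6, 6.3]
gripper_width: 0.0144
finger_force: 61.7
```

servo_tool(slide=[[0,0,-0.4],[0,0,-0.8],[0,0,-1],[0,0,-1]], rot=[[0,0,0],[0,0,0],[0,0,0],[0,0,0]])

```text
t: 28.65
tool_pos: [0.447, -0.442, 0.186]
tool_rot: [179.6, -0.6, 5.4]
wrist_force: [-0.1, -0.2, -1.2]
gripper_width: 0.0145
finger_force: 60.4
```

```bash
cat > sc.py <<'E'
from c import *
def scoop(p,near,r=.12):
    c=cloud(p); L=[d for d in arm.regions_of(p,'scoop_pan')]
    for d in L:
        m=d['mask']&(p['depth']>0); q=c[m]
        if len(q)>50 and np.linalg.norm(np.median(q,0)[:2]-near)<r: return q
E
python3 - <<'E'
from sc import *
for nm in ('side','top'):
    p=snap(nm); print([rd(best(p,n)) for n in ('scoop_grip','scoop_pan')]); q=scoop(p,[.52,-.43])
    if q is not None: print(len(q),rd(q.min(0)),rd(q.max(0)),cv2.minAreaRect((q[:,:2]*1000).astype(np.float32)))
E
```

```text
{'t': 28.65, 'joint_pos': [-2.223, 38.336, 65.585, 95.868, -37.362, 69.864, -12.571], 'tool_pos': [0.447, -0.442, 0.186], 'tool_rot': [179.574, -0.605, 5.437], 'wrist_force': [-0.131, -0.157, -1.24], 'gripper_width': 0.015}
[[0.442, -0.444, 0.193], [0.531, -0.431, 0.132]]
1117 [0.405, -0.471, 0.002] [0.601, -0.333, 0.219] ((507.5918884277344, -422.6513671875), (157.266845703125, 153.1580352783203), 58.5799674987793)
[nan, [0.528, -0.428, 0.119]]
470 [0.456, -0.497, 0.003] [0.567, -0.394, 0.241] ((513.2644653320312, -450.595947265625), (108.48050689697266, 104.77775573730469), 6.332961082458496)
```

servo_tool(slide=[[0.045,-0.42,0],[0.09,-0.855,0],[0.09,-0.855,0],[0.09,-0.855,0]], rot=[[0,0,0],[0,0,0],[0,0,0],[0,0,0]])

```text
t: 29.38
tool_pos: [0.4472, -0.328, 0.1759]
tool_rot: [-179.4, -0.0, 5.8]
wrist_force: [1.8, -0.2, -2.5]
gripper_width: 0.0141
finger_force: 60.4
```

servo_tool(slide=[[0.045,-0.42,0],[0.09,-0.855,0.1],[0.09,-0.855,0.1],[0.09,-0.855,0.1],[0.09,-0.855,0.1]], rot=[[0,0,0.0445],[0,0,0.0445],[0,0,0.0445],[0,0,0.0445],[0,0,0.0445]])

```text
t: 29.8
tool_pos: [0.4474, -0.2299, 0.1657]
tool_rot: [-179.8, -0.0, -2.4]
wrist_force: [0.1, -0.8, -1.9]
gripper_width: 0.0148
finger_force: 60.4
```

```bash
python3 - <<'E'
from sc import *
print('target',plan([.4491,-.2358,.174],ryp(-2.6)))
for nm in ('side','top'):
    p=snap(nm,nm+'2'); print(*[(n,[rd(d['location']) for d in arm.place_of(p,n)][:6]) for n in ('scoop_grip','scoop_pan','bin','nut1')])
    f=p['frame'][:,:,::-1]; u,v=px(p,[.56,-.24,.05]).astype(int); f=f[max(0,v-70):v+70,u-75:u+75]
    cv2.imwrite('pics/c3%s.png'%nm,cv2.resize(f,(500,int(500*f.shape[0]/f.shape[1])),interpolation=cv2.INTER_CUBIC))
a,b=cv2.imread('pics/c3side.png'),cv2.imread('pics/c3top.png'); h=min(len(a),len(b)); cv2.imwrite('pics/c3.png',cv2.resize(np.hstack([a[:h],b[:h]]),(800,400)))
E
```

```text
{'t': 29.8, 'joint_pos': [-35.144, 32.688, 77.837, 113.362, -36.141, 64.185, -34.186], 'tool_pos': [0.447, -0.23, 0.166], 'tool_rot': [-179.769, -0.03, -2.393], 'wrist_force': [0.104, -0.849, -1.933], 'gripper_width': 0.015}
target ([0.017, 0.049, -0.069], [-0.001, -0.0, 0.001])
('scoop_grip', [[0.442, -0.23, 0.173], [0.545, 0.347, 0.334], [0.669, -0.424, -0.001]]) ('scoop_pan', [[0.525, -0.232, 0.106]]) ('bin', [[0.587, -0.235, -0.002]]) ('nut1', [[0.617, -0.261, 0.013], [0.594, -0.219, 0.01], [0.668, -0.225, 0.012], [0.64, -0.264, 0.013], [0.643, -0.219, 0.007], [0.664, -0.262, 0.009]])
('scoop_grip', [[0.445, -0.234, 0.174]]) ('scoop_pan', [[0.526, -0.236, 0.11], [0.541, 0.327, 0.264]]) ('bin', [[0.588, -0.237, 0.004], [0.575, -0.063, 0.107], [0.642, -0.221, 0.012]]) ('nut1', [[0.615, -0.26, 0.007], [0.666, -0.263, 0.012], [0.666, -0.222, 0.012], [0.595, -0.218, 0.007], [0.644, -0.22, 0.009], [0.639, -0.264, 0.013]])
```

servo_tool(slide=[[0.065,0.017,0],[0.065,0.017,0.3],[0.065,0.017,0.6],[0.065,0.017,0.79],[0.065,0.017,0.79],[0.065,0.017,0.79]], rot=[[0,0,0],[0,0,0],[0,0,0],[0,0,0],[0,0,0],[0,0,0]])

```text
t: 30.8
tool_pos: [0.4552, -0.2328, 0.071]
tool_rot: [-179.7, 0.0, -2.5]
wrist_force: [-0.2, -0.2, -1.6]
gripper_width: 0.0144
finger_force: 60.4
```

```bash
python3 - <<'E'
from sc import *
for nm in ('side','top'):
    p=snap(nm,nm+'3'); print(*[(n,[rd(d['location']) for d in arm.place_of(p,n)][:2]) for n in ('scoop_grip','scoop_pan','bin')])
    q=scoop(p,[.5,-.24]); 
    q=q[(q[:,2]>-.005)&(q[:,2]<.06)]; print(np.round(np.percentile(q,[2,50,98],axis=0),3).tolist())
E
```

```text
{'t': 30.8, 'joint_pos': [-26.818, 38.539, 66.683, 116.956, -44.491, 55.164, -28.795], 'tool_pos': [0.455, -0.233, 0.071], 'tool_rot': [-179.749, 0.001, -2.514], 'wrist_force': [-0.154, -0.191, -1.559], 'gripper_width': 0.014}
('scoop_grip', [[0.451, -0.232, 0.078]]) ('scoop_pan', [[0.535, -0.233, 0.013], [0.667, -0.263, 0.007]]) ('bin', [[0.585, -0.238, -0.001]])
[[0.496, -0.269, 0.005], [0.537, -0.226, 0.014], [0.577, -0.205, 0.052]]
('scoop_grip', [[0.453, -0.233, 0.079]]) ('scoop_pan', [[0.665, -0.223, 0.011], [0.539, -0.235, 0.014]]) ('bin', [[0.586, -0.238, 0.001]])
[[0.5, -0.267, 0.004], [0.539, -0.236, 0.012], [0.574, -0.206, 0.044]]
```

servo_tool(slide=[[0,0,0.03],[0,0,0.055],[0,0,0.065],[0,0,0.065]], rot=[[0,0,0],[0,0,0],[0,0,0],[0,0,0]])

```text
t: 31.63
tool_pos: [0.4563, -0.2331, 0.0641]
tool_rot: [-179.8, -0.2, -2.5]
wrist_force: [2.4, 0.1, 3.0]
gripper_width: 0.0144
finger_force: 60.9
```

servo_tool(slide=[[0,0,0.01],[0,0,0.01],[0,0,0.01]], rot=[[0,0,0],[0,0,0],[0,0,0]])

```text
t: 31.88
tool_pos: [0.4562, -0.2331, 0.0636]
tool_rot: [-179.7, -0.2, -2.6]
wrist_force: [0.3, 2.0, 8.4]
gripper_width: 0.0146
finger_force: 61.6
```

servo_tool(slide=[[0,0,0.01],[0,0,0.01],[0,0,0.01]], rot=[[0,0,0],[0,0,0],[0,0,0]])

```text
t: 32.13
tool_pos: [0.456, -0.2331, 0.0633]
tool_rot: [-179.7, -0.2, -2.5]
wrist_force: [-2.8, 3.6, 17.8]
gripper_width: 0.0143
finger_force: 62.8
```

servo_tool(slide=[[0.04,0,-0.006],[0.08,0,-0.006],[0.12,0,-0.006],[0.16,0,-0.006],[0.2,0,-0.006],[0.24,0,-0.006],[0.28,0,-0.006],[0.32,0,-0.006],[0.36,0,-0.006],[0.4,0,-0.006]], rot=[[0,0,0],[0,0,0],[0,0,0],[0,0,0],[0,0,0],[0,0,0],[0,0,0],[0,0,0],[0,0,0],[0,0,0]])

```text
t: 32.97
tool_pos: [0.4973, -0.2373, 0.0635]
tool_rot: [-179.8, 0.4, -2.8]
wrist_force: [-13.0, -0.3, 18.4]
gripper_width: 0.0143
finger_force: 62.8
```

```bash
cat > look.py <<'E'
from sc import *
import sys
k=sys.argv[1]; c=[]
for nm in ('side','top'):
    p=snap(nm,nm+k); print([rd(d['location']) for d in arm.place_of(p,'nut1')])
    f=p['frame'][:,:,::-1]; u,v=px(p,[.61,-.24,.03]).astype(int); f=f[max(0,v-50):v+50,u-55:u+55]
    c.append(cv2.resize(f,(400,364),interpolation=cv2.INTER_CUBIC))
cv2.imwrite('pics/c%s.png'%k,np.hstack(c))
E
python3 look.py 4
```

```text
{'t': 32.967, 'joint_pos': [-24.409, 42.208, 64.046, 111.67, -45.955, 57.249, -30.93], 'tool_pos': [0.497, -0.237, 0.063], 'tool_rot': [-179.756, 0.36, -2.759], 'wrist_force': [-13.002, -0.326, 18.436], 'gripper_width': 0.014}
[[0.642, -0.222, 0.008], [0.663, -0.261, 0.011], [0.641, -0.263, 0.015], [0.668, -0.222, 0.012], [0.624, -0.222, 0.011], [0.623, -0.259, 0.013]]
[[0.668, -0.267, 0.015], [0.64, -0.264, 0.014], [0.645, -0.222, 0.013], [0.666, -0.222, 0.01], [0.627, -0.219, 0.008], [0.622, -0.257, 0.008]]
```

servo_tool(slide=[[0.04,0,-0.004],[0.08,0,-0.008],[0.12,0,-0.01],[0.16,0,-0.01],[0.2,0,-0.01],[0.24,0,-0.01],[0.28,0,-0.01],[0.32,0,-0.01],[0.36,0,-0.01],[0.4,0,-0.01]], rot=[[0,0,0],[0,0,0],[0,0,0],[0,0,0],[0,0,0],[0,0,0],[0,0,0],[0,0,0],[0,0,0],[0,0,0]])

```text
t: 34.0
tool_pos: [0.5458, -0.2385, 0.0636]
tool_rot: [-179.7, 0.4, -2.7]
wrist_force: [-7.8, -0.4, 8.1]
gripper_width: 0.0144
finger_force: 61.6
```

```bash
python3 look.py 5
```

```text
{'t': 34.0, 'joint_pos': [-22.716, 45.384, 62.291, 105.444, -46.762, 60.043, -33.858], 'tool_pos': [0.546, -0.238, 0.064], 'tool_rot': [-179.716, 0.377, -2.701], 'wrist_force': [-7.753, -0.386, 8.094], 'gripper_width': 0.014}
[[0.675, -0.226, 0.021], [0.689, -0.228, 0.025], [0.68, -0.263, 0.011], [0.663, -0.258, 0.017], [0.661, -0.222, 0.013], [0.648, -0.258, 0.013]]
[[0.659, -0.22, 0.013], [0.683, -0.262, 0.014], [0.684, -0.224, 0.025], [0.646, -0.254, 0.011], [0.663, -0.26, 0.018]]
```

servo_tool(slide=[[0.025,0,0],[0.05,0,0],[0.075,0,0],[0.1,0,0],[0.115,0,0],[0.115,0,0]], rot=[[0,0,0],[0,0,0],[0,0,0],[0,0,0],[0,0,0],[0,0,0]])

```text
t: 34.7
tool_pos: [0.5526, -0.2395, 0.0635]
tool_rot: [-179.6, 1.1, -2.7]
wrist_force: [-23.3, 3.5, 19.5]
gripper_width: 0.0145
finger_force: 63.0
```

```bash
python3 look.py 6
```

```text
{'t': 34.7, 'joint_pos': [-22.152, 46.255, 62.017, 103.888, -46.48, 61.306, -34.633], 'tool_pos': [0.553, -0.24, 0.063], 'tool_rot': [-179.571, 1.103, -2.73], 'wrist_force': [-23.253, 3.536, 19.509], 'gripper_width': 0.014}
[[0.661, -0.259, 0.014], [0.665, -0.22, 0.014], [0.678, -0.236, 0.014], [0.647, -0.257, 0.014], [0.68, -0.263, 0.01], [0.684, -0.224, 0.015]]
[[0.684, -0.222, 0.018], [0.663, -0.222, 0.013], [0.666, -0.258, 0.015], [0.677, -0.235, 0.015], [0.682, -0.262, 0.013], [0.646, -0.256, 0.011]]
```

servo_tool(slide=[[0.02,0.02,0],[0.03,0.03,0],[0.04,0,0],[0.05,-0.03,0],[0.06,-0.03,0],[0.06,0.03,0],[0.06,0.03,0],[0.06,0,0]], rot=[[0,0,0],[0,0,0.01],[0,0,0],[0,0,-0.01],[0,0,-0.01],[0,0,0.01],[0,0,0.01],[0,0,0]])

```text
t: 35.57
tool_pos: [0.5552, -0.24, 0.0633]
tool_rot: [-179.5, 1.6, -2.6]
wrist_force: [-29.9, -1.0, 21.4]
gripper_width: 0.0143
finger_force: 65.0
```

```bash
python3 look.py 7
```

```text
{'t': 35.567, 'joint_pos': [-21.861, 46.716, 61.88, 103.089, -46.22, 62.026, -34.929], 'tool_pos': [0.555, -0.24, 0.063], 'tool_rot': [-179.501, 1.619, -2.591], 'wrist_force': [-29.946, -0.962, 21.39], 'gripper_width': 0.014}
[[0.678, -0.234, 0.014], [0.664, -0.255, 0.014], [0.65, -0.255, 0.011], [0.681, -0.26, 0.009], [0.683, -0.218, 0.017], [0.543, 0.348, 0.336]]
[[0.648, -0.253, 0.012], [0.682, -0.259, 0.013], [0.53, 0.301, 0.296], [0.675, -0.237, 0.017], [0.666, -0.217, 0.013], [0.666, -0.256, 0.016], [0.682, -0.219, 0.018], [0.667, -0.423, 0.001]]
```

servo_tool(slide=[[-0.0065,0,0.0125],[-0.013,0,0.025],[-0.0195,0,0.0375],[-0.026,0,0.05],[-0.0325,0,0.0625],[-0.039,0,0.075],[-0.0455,0,0.0875],[-0.052,0,0.1],[-0.0585,0,0.1125],[-0.065,0,0.125]], rot=[[0,0.011,0],[0,0.022,0],[0,0.033,0],[0,0.044,0],[0,0.055,0],[0,0.066,0],[0,0.077,0],[0,0.088,0],[0,0.1,0],[0,0.111,0]])

```text
t: 36.6
tool_pos: [0.56, -0.2371, 0.0462]
tool_rot: [-179.7, -19.8, -2.7]
wrist_force: [0.3, -0.3, -2.7]
gripper_width: 0.0145
finger_force: 60.2
```

```bash
python3 look.py 8
```

```text
{'t': 36.6, 'joint_pos': [-18.145, 34.679, 52.718, 119.437, -67.515, 37.677, -12.183], 'tool_pos': [0.56, -0.237, 0.046], 'tool_rot': [-179.667, -19.789, -2.683], 'wrist_force': [0.293, -0.268, -2.666], 'gripper_width': 0.015}
[[0.684, -0.219, 0.04], [0.694, -0.262, 0.036], [0.674, -0.256, 0.038], [0.691, -0.237, 0.039], [0.699, -0.224, 0.048]]
[[0.697, -0.26, 0.042], [0.685, -0.237, 0.04], [0.699, -0.225, 0.044], [0.652, -0.256, 0.022], [0.672, -0.256, 0.036]]
```

servo_tool(slide=[[-0.003,0,0.005],[-0.007,0,0.01],[-0.01,0,0.014],[-0.013,0,0.019],[-0.017,0,0.023],[-0.02,0,0.028],[-0.02,0,0.028]], rot=[[0,0.011,0],[0,0.022,0],[0,0.033,0],[0,0.044,0],[0,0.055,0],[0,0.067,0],[0,0.067,0]])

```text
t: 37.38
tool_pos: [0.564, -0.2393, 0.0468]
tool_rot: [-179.3, -31.3, -2.7]
wrist_force: [-0.6, -0.5, -3.9]
gripper_width: 0.0145
finger_force: 60.2
```

```bash
python3 look.py 9
```

```text
{'t': 37.383, 'joint_pos': [23.476, 22.445, 2.657, 125.594, -77.886, 13.613, 7.197], 'tool_pos': [0.564, -0.239, 0.047], 'tool_rot': [-179.344, -31.291, -2.742], 'wrist_force': [-0.635, -0.519, -3.865], 'gripper_width': 0.015}
[[0.659, -0.259, 0.051], [0.645, -0.243, 0.035], [0.683, -0.26, 0.059], [0.715, -0.228, 0.052], [0.687, -0.22, 0.061]]
[[0.687, -0.223, 0.064], [0.684, -0.263, 0.06], [0.663, -0.263, 0.054], [0.735, -0.214, 0.009], [0.639, -0.241, 0.037], [0.642, -0.265, 0.037]]
```

```bash
python3 look.py 10
```

```text
{'t': 37.583, 'joint_pos': [23.139, 22.446, 3.274, 125.531, -77.911, 13.842, 7.1], 'tool_pos': [0.564, -0.241, 0.047], 'tool_rot': [-179.331, -31.298, -2.966], 'wrist_force': [-0.371, 0.576, -3.552], 'gripper_width': 0.014}
[[0.744, -0.212, 0.011], [0.688, -0.224, 0.061], [0.678, -0.263, 0.056], [0.661, -0.262, 0.05]]
[[0.64, -0.238, 0.034], [0.686, -0.219, 0.06], [0.747, -0.215, 0.007], [0.641, -0.262, 0.039], [0.661, -0.26, 0.05], [0.682, -0.262, 0.061]]
```

servo_tool(slide=[[0.03,0,-0.05],[0.08,0,-0.14],[0.15,0,-0.26],[0.23,0,-0.38],[0.3,0,-0.5],[0.36,0,-0.6],[0.4,0,-0.67],[0.43,0,-0.71],[0.43,0,-0.71]], rot=[[0,0,0],[0,0,0],[0,0,0],[0,0,0],[0,0,0],[0,0,0],[0,0,0],[0,0,0],[0,0,0]])

```text
t: 38.53
tool_pos: [0.5651, -0.2388, 0.1486]
tool_rot: [-179.4, -31.4, -2.5]
wrist_force: [0.1, -0.2, -2.7]
gripper_width: 0.0147
finger_force: 60.3
```

```bash
python3 look.py 11; python3 - <<'E'
from h import *
for nm in ('top','side'):
    p=snap(nm); print(rd(best(p,'pail_mid',[.52,-.05],.1)),rd(best(p,'bail_top',[.52,-.05],.1)),[rd(d['location']) for d in arm.place_of(p,'bail_left')+arm.place_of(p,'bail_right')])
    c=cloud(p); f=[d for d in arm.regions_of(p,'driver')]
    if f: q=c[f[0]['mask']]; print('driver',rd(q.min(0)),rd(q.max(0)))
E
```

```text
{'t': 38.533, 'joint_pos': [6.576, 12.772, 21.553, 122.334, -47.963, 23.775, -25.062], 'tool_pos': [0.565, -0.239, 0.149], 'tool_rot': [-179.384, -31.408, -2.533], 'wrist_force': [0.138, -0.214, -2.674], 'gripper_width': 0.015}
[[0.68, -0.261, 0.157], [0.687, -0.219, 0.163], [0.661, -0.259, 0.153], [0.749, -0.214, 0.008]]
[[0.663, -0.258, 0.151], [0.684, -0.219, 0.159], [0.682, -0.26, 0.159], [0.746, -0.216, 0.006], [0.638, -0.239, 0.132], [0.643, -0.26, 0.135]]
[0.521, -0.053, 0.038] [0.517, -0.055, 0.171] [[0.464, -0.042, 0.108], [0.647, -0.092, 0.11], [0.741, -0.034, 0.108], [0.575, -0.065, 0.103], [0.788, 0.086, 0.002]]
driver [0.434, -0.515, -0.006] [0.687, -0.038, 1.499]
nan [0.521, -0.052, 0.169] [[0.648, -0.096, 0.107], [0.577, -0.065, 0.11], [0.522, -0.053, 0.037]]
driver [0.315, -1.043, -0.002] [0.685, -0.33, 1.27]
```

```bash
cat > pour.py <<'E'
from c import *
PC=np.array([.521,-.053]); f=np.array([np.cos(np.radians(79)),np.sin(np.radians(79))])
def tcp(xn,zn,p,yaw=79):
    n=np.r_[PC+f*xn,zn]; return n-(ryp(yaw,p)*R.from_euler('x',-180,degrees=True)).apply([.121,0,-.058]), ryp(yaw,p)
if __name__=='__main__':
    A=np.array([.492,-.25,.21]); s0=dict(s)
    print('A',plan(A,ryp(79,-31)),'lift',plan(s['tool_pos']+np.array([0,0,.06]),ryp(-2.5,-31)))
    cur={'tool_pos':A,'tool_rot':ryp(79,-31).as_euler('xyz',degrees=True)}
    for a in ((-.018,.115,-31),(-.018,.095,-5),(-.016,.085,20),(-.014,.078,40),(-.012,.075,58)):
        t=tcp(*a); print(a,rd(t[0]),plan(*t,frm=cur)); cur={'tool_pos':t[0],'tool_rot':t[1].as_euler('xyz',degrees=True)}
E
python3 pour.py
```

```text
{'t': 39.333, 'joint_pos': [7.073, 12.844, 21.215, 122.432, -48.009, 23.687, -25.017], 'tool_pos': [0.564, -0.24, 0.147], 'tool_rot': [-179.315, -31.308, -2.78], 'wrist_force': [-0.432, -0.518, -2.612], 'gripper_width': 0.014}
A ([-0.232, 0.101, -0.757], [0.232, -0.004, -0.388]) lift ([0.26, -0.005, -0.427], [-0.003, -0.002, -0.001])
(-0.018, 0.115, -31) [0.492, -0.202, 0.102] ([-0.124, -0.076, 0.972], [-0.0, 0.0, 0.0])
(-0.018, 0.095, -5) [0.494, -0.194, 0.142] ([0.228, -0.0, -0.25], [-0.0, -0.144, 0.0])
(-0.016, 0.085, 20) [0.5, -0.161, 0.181] ([0.308, 0.0, -0.296], [0.0, -0.139, -0.0])
(-0.014, 0.078, 40) [0.508, -0.121, 0.2] ([0.262, 0.0, -0.267], [-0.0, -0.111, 0.0])
(-0.012, 0.075, 58) [0.516, -0.079, 0.208] ([0.228, 0.0, -0.279], [-0.0, -0.1, -0.0])
```

servo_tool(slide=[[0.04,0,-0.07],[0.1,0,-0.17],[0.17,0,-0.28],[0.23,0,-0.37],[0.26,0,-0.427]], rot=[[0,0,0],[0,0,0],[0,0,0],[0,0,0],[0,0,0]])

```text
t: 39.75
tool_pos: [0.5644, -0.2412, 0.2089]
tool_rot: [-179.4, -31.4, -2.8]
wrist_force: [0.7, 0.2, -3.6]
gripper_width: 0.0144
finger_force: 60.3
```

servo_tool(slide=[[0,0,0],[0,0,0],[0,0,0],[0,0,0],[0,0,0],[0,0,0],[0,0,0],[0,0,0],[0,0,0],[0,0,0]], rot=[[0.006,0,-0.01],[0.016,0,-0.027],[0.028,0,-0.047],[0.041,-0.001,-0.068],[0.054,-0.001,-0.09],[0.067,-0.001,-0.112],[0.08,-0.001,-0.134],[0.093,-0.002,-0.155],[0.105,-0.002,-0.176],[0.116,-0.002,-0.194]])

```text
t: 40.58
tool_pos: [0.5636, -0.2418, 0.2068]
tool_rot: [-179.8, -31.2, 38.3]
wrist_force: [-0.3, 0.8, -3.5]
gripper_width: 0.0143
finger_force: 60.2
```

servo_tool(slide=[[0,0,0],[0,0,0],[0,0,0],[0,0,0],[0,0,0],[0,0,0],[0,0,0],[0,0,0],[0,0,0],[0,0,0]], rot=[[0.012,0,-0.02],[0.024,0,-0.04],[0.037,0,-0.062],[0.05,-0.001,-0.083],[0.062,-0.001,-0.104],[0.075,-0.001,-0.125],[0.087,-0.001,-0.145],[0.099,-0.002,-0.165],[0.108,-0.002,-0.181],[0.116,-0.002,-0.194]])

```text
t: 41.42
tool_pos: [0.5644, -0.2419, 0.2066]
tool_rot: [180.0, -30.9, 79.1]
wrist_force: [-0.1, 0.1, -4.2]
gripper_width: 0.0143
finger_force: 60.2
```

```bash
python3 pour.py; python3 - <<'E'
from h import *
for nm in ('top','side'):
    p=snap(nm); print([rd(d['location']) for d in arm.place_of(p,'nut1')],rd(best(p,'scoop_pan')))
E
```

```text
{'t': 41.417, 'joint_pos': [23.508, 29.101, 15.071, 89.495, -35.111, 80.11, 38.523], 'tool_pos': [0.564, -0.242, 0.207], 'tool_rot': [179.978, -30.857, 79.096], 'wrist_force': [-0.119, 0.126, -4.24], 'gripper_width': 0.014}
A ([-0.14, -0.58, -0.117], [-0.0, 0.001, 0.0]) lift ([0.256, 0.0, -0.429], [-0.233, 0.001, 0.389])
(-0.018, 0.115, -31) [0.492, -0.202, 0.102] ([-0.124, -0.076, 0.972], [-0.0, 0.0, 0.0])
(-0.018, 0.095, -5) [0.494, -0.194, 0.142] ([0.228, -0.0, -0.25], [-0.0, -0.144, 0.0])
(-0.016, 0.085, 20) [0.5, -0.161, 0.181] ([0.308, 0.0, -0.296], [0.0, -0.139, -0.0])
(-0.014, 0.078, 40) [0.508, -0.121, 0.2] ([0.262, 0.0, -0.267], [-0.0, -0.111, 0.0])
(-0.012, 0.075, 58) [0.516, -0.079, 0.208] ([0.228, 0.0, -0.279], [-0.0, -0.1, -0.0])
[[0.597, -0.165, 0.195], [0.578, -0.167, 0.194], [0.601, -0.13, 0.218], [0.563, -0.118, 0.219], [0.596, -0.149, 0.212], [0.746, -0.215, 0.011]] [0.584, -0.141, 0.203]
[[0.792, 0.082, 0.001], [0.746, -0.214, 0.007]] nan
```

servo_tool(slide=[[-0.03,-0.12,-0.02],[-0.08,-0.33,-0.07],[-0.12,-0.5,-0.1],[-0.14,-0.58,-0.117],[-0.14,-0.58,-0.117]], rot=[[0,0,0],[0,0,0],[0,0,0],[0,0,0],[0,0,0]])

```text
t: 42.13
tool_pos: [0.4889, -0.2502, 0.2109]
tool_rot: [-179.9, -30.9, 78.6]
wrist_force: [-0.3, -0.8, -3.9]
gripper_width: 0.0144
finger_force: 60.2
```

servo_tool(slide=[[-0.012,-0.008,0.1],[-0.035,-0.02,0.28],[-0.06,-0.038,0.49],[-0.087,-0.053,0.68],[-0.11,-0.07,0.87],[-0.124,-0.076,0.97],[-0.124,-0.076,0.97]], rot=[[0,0,0],[0,0,0],[0,0,0],[0,0,0],[0,0,0],[0,0,0],[0,0,0]])

```text
t: 42.72
tool_pos: [0.4906, -0.1968, 0.1002]
tool_rot: [-179.6, -31.2, 78.9]
wrist_force: [-0.1, 0.6, -3.6]
gripper_width: 0.0145
finger_force: 60.3
```

```bash
python3 - <<'E'
from pour import *
print(plan(*tcp(-.018,.115,-31)),rd(tcp(-.018,.115,-31)[0]))
for nm in ('top','side'):
    p=snap(nm,nm+'12'); print([rd(d['location']) for d in arm.place_of(p,'nut1')],rd(best(p,'scoop_pan')),rd(best(p,'pail_mid',[.52,-.05],.1)))
    u,v=px(p,[.51,-.08,.08]).astype(int); g=p['frame'][max(0,v-50):v+50,u-55:u+55,::-1]; cv2.imwrite('pics/d%s.png'%nm,cv2.resize(g,(400,364),interpolation=cv2.INTER_CUBIC))
cv2.imwrite('pics/c12.png',np.hstack([cv2.imread('pics/dside.png'),cv2.imread('pics/dtop.png')]))
E
```

```text
{'t': 42.717, 'joint_pos': [24.023, 28.501, 13.649, 106.317, -37.489, 66.856, 47.583], 'tool_pos': [0.491, -0.197, 0.1], 'tool_rot': [-179.564, -31.206, 78.945], 'wrist_force': [-0.082, 0.593, -3.583], 'gripper_width': 0.015}
([-0.023, 0.02, -0.036], [-0.002, -0.001, -0.0]) [0.492, -0.202, 0.102]
[[0.501, -0.122, 0.087], [0.491, -0.081, 0.112], [0.748, -0.216, 0.008], [0.516, -0.105, 0.101], [0.529, -0.091, 0.111], [0.527, -0.12, 0.087]] [0.509, -0.099, 0.095] [0.519, -0.051, 0.04]
[[0.747, -0.215, 0.008]] nan nan
```

servo_tool(slide=[[0.05,0.02,-0.07],[0.1,0.02,-0.14],[0.15,0.02,-0.21],[0.205,0.02,-0.286],[0.205,0.02,-0.286]], rot=[[0,-0.036,0],[0,-0.072,0],[0,-0.108,0],[0,-0.144,0],[0,-0.144,0]])

```text
t: 43.53
tool_pos: [0.4984, -0.1905, 0.1485]
tool_rot: [179.7, -5.2, 79.7]
wrist_force: [1.1, 2.3, -2.6]
gripper_width: 0.0147
finger_force: 60.0
```

servo_tool(slide=[[0.04,0,-0.04],[0.08,0,-0.075],[0.12,0,-0.115],[0.155,0,-0.15],[0.19,0,-0.185],[0.23,0,-0.22],[0.27,0,-0.26],[0.308,0,-0.296]], rot=[[0,-0.017,0],[0,-0.035,0],[0,-0.052,0],[0,-0.07,0],[0,-0.087,0],[0,-0.104,0],[0,-0.122,0],[0,-0.139,0]])

```text
t: 44.2
tool_pos: [0.4997, -0.1641, 0.1839]
tool_rot: [-179.8, 19.9, 78.9]
wrist_force: [0.1, 0.8, -3.3]
gripper_width: 0.0145
finger_force: 60.1
```

servo_tool(slide=[[0.033,0,-0.033],[0.066,0,-0.067],[0.1,0,-0.1],[0.13,0,-0.133],[0.164,0,-0.167],[0.2,0,-0.2],[0.23,0,-0.233],[0.262,0,-0.267]], rot=[[0,-0.014,0],[0,-0.028,0],[0,-0.042,0],[0,-0.056,0],[0,-0.07,0],[0,-0.083,0],[0,-0.097,0],[0,-0.111,0]])

```text
t: 44.87
tool_pos: [0.5074, -0.1244, 0.2028]
tool_rot: [-179.7, 39.8, 79.0]
wrist_force: [-0.5, 0.1, -2.6]
gripper_width: 0.0147
finger_force: 60.1
```

```bash
python3 - <<'E'
from pour import *
print(plan(*tcp(-.014,.078,40)))
for nm in ('top','side'):
    p=snap(nm,nm+'13'); print([rd(d['location']) for d in arm.place_of(p,'nut1')],rd(best(p,'scoop_pan')),rd(best(p,'pail_mid',[.52,-.05],.1)))
E
```

```text
{'t': 44.867, 'joint_pos': [-32.527, 21.043, 23.693, 107.986, 30.335, 71.046, -35.072], 'tool_pos': [0.507, -0.124, 0.203], 'tool_rot': [-179.669, 39.823, 78.988], 'wrist_force': [-0.494, 0.058, -2.624], 'gripper_width': 0.015}
([0.035, -0.002, -0.001], [-0.002, -0.001, -0.0])
[[0.747, -0.217, 0.01]] [0.464, -0.041, 0.11] [0.519, -0.053, 0.038]
[[0.585, -0.237, 0.002], [0.498, -0.031, 0.012], [0.751, -0.216, 0.009], [0.532, -0.039, 0.009]] [0.51, -0.097, 0.105] [0.524, -0.054, 0.042]
```

servo_tool(slide=[[0.06,0,-0.05],[0.1,0,-0.1],[0.15,0,-0.16],[0.21,0,-0.22],[0.26,0,-0.279],[0.26,0,-0.279]], rot=[[0,-0.018,0],[0,-0.037,0],[0,-0.056,0],[0,-0.078,0],[0,-0.1,0],[0,-0.1,0]])

```text
t: 45.77
tool_pos: [0.5179, -0.0761, 0.2061]
tool_rot: [-179.4, 57.8, 79.8]
wrist_force: [0.8, 1.5, -3.1]
gripper_width: 0.0142
finger_force: 60.3
```

servo_tool(slide=[[0,0.05,0],[0,-0.05,0],[0,0.05,0],[0,0,0],[0,0,0]], rot=[[0,0,0],[0,0,0],[0,0,0],[0,0,0],[0,0,0]])

```text
t: 46.18
tool_pos: [0.5162, -0.0823, 0.2099]
tool_rot: [-179.9, 57.8, 78.8]
wrist_force: [-1.1, -0.3, -1.6]
gripper_width: 0.0143
finger_force: 60.3
```

```bash
python3 - <<'E'
from pour import *
for nm in ('top','side'):
    p=snap(nm,nm+'14'); print([rd(d['location']) for d in arm.place_of(p,'nut1')],rd(best(p,'scoop_pan')),rd(best(p,'pail_mid',[.52,-.05],.1)))
    u,v=px(p,[.51,-.07,.08]).astype(int); g=p['frame'][max(0,v-40):v+40,u-44:u+44,::-1]; cv2.imwrite('pics/d%s.png'%nm,cv2.resize(g,(400,364),interpolation=cv2.INTER_CUBIC))
cv2.imwrite('pics/c14.png',np.hstack([cv2.imread('pics/dside.png'),cv2.imread('pics/dtop.png')]))
E
```

```text
{'t': 46.183, 'joint_pos': [-41.082, 31.262, 23.845, 104.28, 36.733, 82.096, -45.431], 'tool_pos': [0.516, -0.082, 0.21], 'tool_rot': [-179.942, 57.817, 78.764], 'wrist_force': [-1.104, -0.332, -1.635], 'gripper_width': 0.014}
[[0.747, -0.216, 0.008]] [0.513, -0.087, 0.11] [0.521, -0.054, 0.039]
[[0.535, -0.038, 0.01], [0.497, -0.031, 0.011], [0.539, -0.026, 0.022], [0.752, -0.213, 0.009], [0.523, -0.054, 0.041]] [0.512, -0.082, 0.108] [0.522, -0.055, 0.039]
```

servo_tool(slide=[[-0.3,0,0],[-0.6,0,0],[-0.7,0,0],[-0.7,0,0]], rot=[[0,0,0],[0,0,0],[0,0,0],[0,0,0]])

```text
t: 46.92
tool_pos: [0.5086, -0.1265, 0.2824]
tool_rot: [179.7, 57.8, 78.4]
wrist_force: [-0.6, 0.7, -1.8]
gripper_width: 0.0146
finger_force: 60.2
```

servo_tool(slide=[[0,0,0],[0,0,0],[0,0,0],[0,0,0],[0,0,0],[0,0,0],[0,0,0],[0,0,0],[0,0,0]], rot=[[0,0.322,0],[0,0.322,0],[0,0.322,0],[0,0.322,0],[0,0.322,0],[0,0.322,0],[0,0.322,0],[0,0.322,0],[0,0.322,0]])

```text
t: 47.67
tool_pos: [0.5071, -0.1296, 0.2799]
tool_rot: [-179.9, -0.1, 78.4]
wrist_force: [-0.3, -2.0, -1.4]
gripper_width: 0.0142
finger_force: 60.2
```

servo_tool(slide=[[0,0,0],[0,0,0],[0,0,0],[0,0,0],[0,0,0],[0,0,0],[0,0,0],[0,0,0],[0,0,0],[0,0,0]], rot=[[0,0,0.39],[0,0,0.39],[0,0,0.39],[0,0,0.39],[0,0,0.39],[0,0,0.39],[0,0,0.39],[0,0,0.39],[0,0,0.39],[0,0,0.39]])

```text
t: 48.5
tool_pos: [0.5083, -0.1218, 0.2781]
tool_rot: [-180.0, 0.4, 8.6]
wrist_force: [-0.3, 0.0, -2.1]
gripper_width: 0.0146
finger_force: 60.2
```

```bash
python3 - <<'E'
from c import *
print('pre',plan([.664,-.172,.2],ryp(8)))
for nm in ('top','side'):
    p=snap(nm,nm+'15'); print([rd(d['location']) for d in arm.place_of(p,'nut1')],rd(best(p,'scoop_pan')))
    c=cloud(p)
    for d in arm.regions_of(p,'nut1'):
        q=c[d['mask']&(p['depth']>0)]
        if len(q)>4 and np.linalg.norm(np.median(q,0)[:2]-[.747,-.215])<.03:
            print(nm,len(q),cv2.minAreaRect((q[:,:2]*1000).astype(np.float32))); print(rd(np.linalg.eigh(np.cov(q[:,:2].T))[1][:,1]))
    u,v=px(p,[.74,-.215,.0]).astype(int); g=p['frame'][max(0,v-25):v+25,u-27:u+27,::-1]; cv2.imwrite('pics/d%s.png'%nm,cv2.resize(g,(400,370),interpolation=cv2.INTER_CUBIC))
cv2.imwrite('pics/c15.png',np.hstack([cv2.imread('pics/dside.png'),cv2.imread('pics/dtop.png')]))
E
```

```text
{'t': 48.5, 'joint_pos': [-22.08, 9.172, 34.959, 102.087, -5.414, 70.8, -67.047], 'tool_pos': [0.508, -0.122, 0.278], 'tool_rot': [-179.995, 0.366, 8.603], 'wrist_force': [-0.313, 0.011, -2.057], 'gripper_width': 0.015}
pre ([1.224, 0.608, 0.643], [-0.0, 0.002, 0.003])
[[0.536, -0.023, 0.009], [0.503, -0.058, 0.009], [0.747, -0.216, 0.008], [0.499, -0.034, 0.01], [0.533, -0.041, 0.013]] [0.59, -0.109, 0.221]
[[0.748, -0.217, 0.012], [0.537, -0.023, 0.013], [0.5, -0.034, 0.013], [0.533, -0.041, 0.01]] [0.592, -0.108, 0.222]
side 53 ((748.4949340820312, -218.96356201171875), (30.240337371826172, 14.727478981018066), 66.30751037597656)
[0.488, 0.873]
```

servo_tool(slide=[[0.3,0.15,0.1],[0.65,0.294,0.2],[0.65,0.294,0.2]], rot=[[0,0,0],[0,0,0],[0,0,0]])

```text
t: 49.15
tool_pos: [0.5954, -0.1469, 0.2519]
tool_rot: [179.9, 0.2, 8.9]
wrist_force: [-0.4, 0.7, -1.9]
gripper_width: 0.0142
finger_force: 60.3
```

servo_tool(slide=[[0.3,0.2,0],[0.65,0.294,0],[0.65,0.294,0],[0.65,0.294,0.45],[0.65,0.294,0.45]], rot=[[0,0,0],[0,0,0],[0,0,0],[0,0,0],[0,0,0]])

```text
t: 49.57
tool_pos: [0.6717, -0.1691, 0.1965]
tool_rot: [-179.8, 0.5, 8.8]
wrist_force: [-1.8, 1.6, -4.2]
gripper_width: 0.0141
finger_force: 60.2
```

```bash
python3 - <<'E'
from c import *
print(plan([.673,-.1685,.12],ryp(8)),plan([.673,-.1685,.063],ryp(8)))
for nm in ('top','side'):
    p=snap(nm); print([rd(d['location']) for d in arm.place_of(p,'nut1')][:3],rd(best(p,'scoop_pan',[.75,-.15],.1)))
E
```

```text
{'t': 49.567, 'joint_pos': [-10.899, 32.501, 32.74, 83.94, -18.053, 69.391, -56.916], 'tool_pos': [0.672, -0.169, 0.197], 'tool_rot': [-179.795, 0.482, 8.811], 'wrist_force': [-1.781, 1.618, -4.221], 'gripper_width': 0.014}
([0.017, -0.001, 0.638], [-0.001, 0.003, 0.004]) ([0.021, 0.001, 1.113], [-0.001, 0.003, 0.004])
[[0.537, -0.023, 0.01], [0.532, -0.042, 0.013], [0.5, -0.032, 0.015]] [0.756, -0.155, 0.141]
[[0.534, -0.02, 0.015], [0.532, -0.04, 0.008], [0.499, -0.032, 0.019]] [0.755, -0.156, 0.143]
```

Lower to bench level next to the nut, then push slowly sideways.

servo_tool(slide=[[0.02,0,0.3],[0.02,0,0.6],[0.02,0,0.9],[0.02,0,0.98],[0.02,0,0.98]], rot=[[0,0.002,0.004],[0,0.002,0.004],[0,0.002,0.004],[0,0.002,0.004],[0,0.002,0.004]])

```text
t: 50.28
tool_pos: [0.674, -0.1685, 0.0822]
tool_rot: [-179.8, -0.0, 8.1]
wrist_force: [0.4, 0.1, -1.7]
gripper_width: 0.014
finger_force: 60.1
```

servo_tool(slide=[[0,0,0.06],[0,0,0.11],[0,0,0.11]], rot=[[0,0,0],[0,0,0],[0,0,0]])

```text
t: 50.53
tool_pos: [0.6766, -0.1698, 0.0722]
tool_rot: [-180.0, -0.4, 8.0]
wrist_force: [-0.3, 0.3, -1.5]
gripper_width: 0.0141
finger_force: 60.2
```

servo_tool(slide=[[0,0.02,0],[0,0.05,0],[0,0.08,0],[0,0.11,0],[0,0.14,0],[0,0.17,0],[0,0.2,0],[0,0.23,0],[0,0.26,0],[0,0.29,0]], rot=[[0,0,0],[0,0,0],[0,0,0],[0,0,0],[0,0,0],[0,0,0],[0,0,0],[0,0,0],[0,0,0],[0,0,0]])

```text
t: 51.37
tool_pos: [0.6801, -0.2049, 0.0705]
tool_rot: [-179.9, -0.2, 8.0]
wrist_force: [0.7, -0.2, -3.0]
gripper_width: 0.0143
finger_force: 60.2
```

```bash
cat > nut.py <<'E'
from c import *
def nut(near,r=.06):
    for nm in ('top','side'):
        p=snap(nm); c=cloud(p); L=[rd(d['location']) for d in arm.place_of(p,'nut1') if np.linalg.norm(np.array(d['location'][:2])-near)<r]
        A=[]
        for d in arm.regions_of(p,'nut1'):
            q=c[d['mask']&(p['depth']>0)]
            if len(q)>4 and np.linalg.norm(np.median(q,0)[:2]-near)<r:
                a=cv2.minAreaRect((q[:,:2]*1000).astype(np.float32)); e=np.linalg.eigh(np.cov(q[:,:2].T))[1][:,1]; A.append((round(float(np.degrees(np.arctan2(e[1],e[0])))%180),[round(x) for x in a[1]]))
        print(nm,L,A,'pan',rd(best(p,'scoop_pan',near,.12)))
import sys
nut([float(sys.argv[1]),float(sys.argv[2])])
E
python3 nut.py .75 -.23
```

```text
{'t': 51.367, 'joint_pos': [-5.907, 40.442, 29.608, 87.939, -22.542, 57.424, -51.981], 'tool_pos': [0.68, -0.205, 0.071], 'tool_rot': [-179.94, -0.235, 8.003], 'wrist_force': [0.7, -0.222, -2.955], 'gripper_width': 0.014}
top [] [] pan [0.764, -0.192, 0.014]
side [[0.765, -0.242, 0.008]] [] pan [0.76, -0.19, 0.016]
```

servo_tool(slide=[[0,0.0,0.03],[0,0.02,0.055],[0,0.05,0.055],[0,0.08,0.055],[0,0.11,0.055],[0,0.14,0.055],[0,0.17,0.055],[0,0.2,0.055],[0,0.23,0.055],[0,0.26,0.055]], rot=[[0,0,0],[0,0,0],[0,0,0],[0,0,0],[0,0,0],[0,0,0],[0,0,0],[0,0,0],[0,0,0],[0,0,0]])

```text
t: 52.6
tool_pos: [0.685, -0.2353, 0.0642]
tool_rot: [-179.9, -0.3, 8.0]
wrist_force: [0.2, -0.3, -1.7]
gripper_width: 0.0144
finger_force: 60.2
```

servo_tool(slide=[[0,0.03,0],[0,0.06,0],[0,0.09,0],[0,0.12,0],[0,0.15,0],[0,0.175,0],[0,0.195,0],[0,0.21,0],[0,0.22,0],[0,0.22,0]], rot=[[0,0,0],[0,0,0],[0,0,0],[0,0,0],[0,0,0],[0,0,0],[0,0,0],[0,0,0],[0,0,0],[0,0,0]])

```text
t: 53.43
tool_pos: [0.6887, -0.2613, 0.0642]
tool_rot: [-179.9, -0.3, 8.0]
wrist_force: [0.3, -0.3, -1.3]
gripper_width: 0.0139
finger_force: 60.2
```

```bash
python3 nut.py .76 -.3
```

```text
{'t': 53.433, 'joint_pos': [-0.643, 43.174, 29.136, 83.803, -23.168, 58.809, -48.079], 'tool_pos': [0.689, -0.261, 0.064], 'tool_rot': [-179.924, -0.29, 8.021], 'wrist_force': [0.261, -0.28, -1.328], 'gripper_width': 0.014}
top [] [] pan [0.771, -0.25, 0.009]
side [[0.814, -0.286, 0.007]] [] pan [0.767, -0.25, 0.009]
```

servo_tool(slide=[[0,0,-0.5],[0,0,-1],[0,-0.5,-1],[0,-0.9,-1],[0,-0.9,-1]], rot=[[0,0,0],[0,0,0],[0,0,0],[0,0,0],[0,0,0]])

```text
t: 54.25
tool_pos: [0.6739, -0.1524, 0.187]
tool_rot: [-179.9, -0.5, 8.0]
wrist_force: [0.3, 1.2, -3.4]
gripper_width: 0.0141
finger_force: 60.2
```

```bash
cat > blob.py <<'E'
from c import *
import sys
def blob(near,r=.06):
    for nm in ('top','side'):
        p=snap(nm); c=cloud(p); print(nm,[rd(d['location']) for d in arm.place_of(p,'nut1') if np.linalg.norm(np.array(d['location'][:2])-near)<.1])
        m=((p['depth']>0)&(c[...,2]>.007)&(c[...,2]<.024)&(np.hypot(c[...,0]-near[0],c[...,1]-near[1])<r)).astype(np.uint8)
        n,l,st,_=cv2.connectedComponentsWithStats(m)
        for i in range(1,n):
            q=c[l==i]
            if len(q)>12:
                a=cv2.minAreaRect((q[:,:2]*1000).astype(np.float32)); e=np.linalg.eigh(np.cov(q[:,:2].T))[1][:,1]
                print('  ',len(q),rd(q.mean(0)),[round(x) for x in a[1]],'axis',round(float(np.degrees(np.arctan2(e[1],e[0])))%180))
blob([float(sys.argv[1]),float(sys.argv[2])])
E
python3 blob.py .81 -.29; python3 blob.py .81 -.29
```

```text
{'t': 54.25, 'joint_pos': [-12.317, 32.096, 32.448, 85.739, -18.403, 67.017, -58.718], 'tool_pos': [0.674, -0.152, 0.187], 'tool_rot': [-179.872, -0.531, 8.02], 'wrist_force': [0.324, 1.152, -3.392], 'gripper_width': 0.014}
top []
side [[0.813, -0.286, 0.011]]
   56 [0.812, -0.291, 0.014] [33, 16] axis 46
{'t': 54.45, 'joint_pos': [-12.285, 32.255, 32.369, 85.785, -18.339, 66.984, -58.554], 'tool_pos': [0.673, -0.152, 0.185], 'tool_rot': [-179.893, -0.328, 8.23], 'wrist_force': [0.81, -0.431, -2.064], 'gripper_width': 0.014}
top []
side [[0.811, -0.287, 0.01]]
   58 [0.812, -0.291, 0.014] [33, 14] axis 43
```

servo_tool(slide=[[0.03,0.39,0],[0.06,0.784,0],[0.06,0.784,0],[0.06,0.784,0]], rot=[[0,0,0],[0,0,0],[0,0,0],[0,0,0]])

```text
t: 54.98
tool_pos: [0.6911, -0.2557, 0.184]
tool_rot: [179.7, -0.2, 7.5]
wrist_force: [0.4, -0.4, -1.8]
gripper_width: 0.0143
finger_force: 60.2
```

servo_tool(slide=[[0.03,0.39,0],[0.06,0.784,0],[0.06,0.784,0],[0.06,0.784,0],[0.06,0.784,0]], rot=[[0,0,0.073],[0,0,0.073],[0,0,0.073],[0,0,0.073],[0,0,0.073]])

```text
t: 55.4
tool_pos: [0.7125, -0.3407, 0.1832]
tool_rot: [-179.9, -0.2, -5.3]
wrist_force: [-0.7, 0.3, -1.6]
gripper_width: 0.0144
finger_force: 60.2
```

```bash
python3 blob.py .81 -.29; python3 - <<'E'
from c import *
print(plan([.714,-.336,.064],ryp(-5)))
p=snap('side'); print(rd(best(p,'scoop_pan')),[rd(px(p,[.95,-.3,0])),p['frame'].shape]); c=cloud(p)
# bench edge along +x at y=-.29
m=(abs(c[...,1]+.29)<.01)&(abs(c[...,2])<.006)&(p['depth']>0); print('bench x max',np.sort(c[m][:,0])[-5:])
E
```

```text
{'t': 55.4, 'joint_pos': [4.265, 43.676, 34.353, 68.336, -24.041, 74.683, -58.022], 'tool_pos': [0.712, -0.341, 0.183], 'tool_rot': [-179.861, -0.177, -5.27], 'wrist_force': [-0.711, 0.285, -1.552], 'gripper_width': 0.014}
top [[0.811, -0.286, 0.008]]
   28 [0.811, -0.287, 0.014] [25, 15] axis 48
side []
{'t': 55.6, 'joint_pos': [4.04, 43.556, 34.228, 68.375, -24.043, 74.674, -58.025], 'tool_pos': [0.714, -0.337, 0.184], 'tool_rot': [-179.761, -0.272, -4.975], 'wrist_force': [0.128, -0.22, -1.638], 'gripper_width': 0.014}
([-0.007, -0.001, 1.001], [-0.001, -0.002, 0.0])
[0.796, -0.342, 0.131] [[429.449, 327.162], (420, 560, 3)]
bench x max [0.95226211 0.95286391 0.95362735 0.95413167 0.95624521]
```

servo_tool(slide=[[0,0,0.3],[0,0,0.6],[0,0,0.85],[0,0,0.95],[0,0,0.99],[0,0,0.99]], rot=[[0,0,0],[0,0,0],[0,0,0],[0,0,0],[0,0,0],[0,0,0]])

```text
t: 56.2
tool_pos: [0.7142, -0.3378, 0.0649]
tool_rot: [-179.8, -0.2, -5.1]
wrist_force: [0.6, -0.2, -1.7]
gripper_width: 0.0143
finger_force: 60.2
```

servo_tool(slide=[[0,-0.03,0],[0,-0.06,0],[0,-0.09,0],[0,-0.12,0],[0,-0.15,0],[0,-0.18,0],[0,-0.2,0],[0,-0.22,0],[0,-0.24,0],[0,-0.25,0]], rot=[[0,0,0],[0,0,0],[0,0,0],[0,0,0],[0,0,0],[0,0,0],[0,0,0],[0,0,0],[0,0,0],[0,0,0]])

```text
t: 57.03
tool_pos: [0.7169, -0.308, 0.0653]
tool_rot: [-179.8, -0.3, -5.1]
wrist_force: [0.0, 0.8, -2.3]
gripper_width: 0.0141
finger_force: 60.2
```

```bash
python3 blob.py .79 -.26
```

```text
{'t': 57.033, 'joint_pos': [2.036, 48.017, 31.975, 76.051, -26.474, 63.079, -57.758], 'tool_pos': [0.717, -0.308, 0.065], 'tool_rot': [-179.837, -0.257, -5.085], 'wrist_force': [0.008, 0.757, -2.304], 'gripper_width': 0.014}
top [[0.799, -0.27, 0.009]]
   33 [0.811, -0.304, 0.01] [51, 21] axis 24
   31 [0.798, -0.273, 0.013] [36, 15] axis 46
side []
   18 [0.807, -0.266, 0.014] [22, 11] axis 15
   169 [0.805, -0.297, 0.012] [66, 35] axis 8
```

servo_tool(slide=[[0,-0.03,0],[0,-0.06,0],[0,-0.09,0],[0,-0.12,0],[0,-0.15,0],[0,-0.18,0],[0,-0.21,0],[0,-0.23,0],[0,-0.24,0],[0,-0.25,0]], rot=[[0,0,0],[0,0,0],[0,0,0],[0,0,0],[0,0,0],[0,0,0],[0,0,0],[0,0,0],[0,0,0],[0,0,0]])

```text
t: 58.07
tool_pos: [0.7195, -0.2784, 0.0655]
tool_rot: [-179.9, -0.3, -5.1]
wrist_force: [-0.1, 0.0, -1.8]
gripper_width: 0.0144
finger_force: 60.2
```

```bash
python3 blob.py .78 -.25
```

```text
{'t': 58.067, 'joint_pos': [-0.527, 47.18, 32.103, 77.672, -26.358, 62.334, -59.653], 'tool_pos': [0.72, -0.278, 0.066], 'tool_rot': [-179.86, -0.263, -5.088], 'wrist_force': [-0.078, 0.008, -1.808], 'gripper_width': 0.014}
top [[0.779, -0.241, 0.01]]
   33 [0.813, -0.277, 0.01] [26, 41] axis 176
   28 [0.78, -0.241, 0.014] [35, 15] axis 47
side []
   178 [0.806, -0.27, 0.012] [45, 59] axis 6
   16 [0.766, -0.293, 0.015] [34, 2] axis 86
```

servo_tool(slide=[[0,-0.03,0],[0,-0.06,0],[0,-0.09,0],[0,-0.11,0],[0,-0.12,0],[0,-0.125,0],[0,-0.125,0]], rot=[[0,0,0],[0,0,0],[0,0,0],[0,0,0],[0,0,0],[0,0,0],[0,0,0]])

```text
t: 58.85
tool_pos: [0.7209, -0.2633, 0.0656]
tool_rot: [-179.8, -0.3, -5.1]
wrist_force: [-0.1, 0.3, -1.4]
gripper_width: 0.0148
finger_force: 60.2
```

servo_tool(slide=[[0,0.05,0],[0,0.2,-0.1],[0,0.4,-0.4],[0,0.6,-0.8],[0,0.6,-0.8]], rot=[[0,0,0],[0,0,0],[0,0,0],[0,0,0],[0,0,0]])

```text
t: 59.27
tool_pos: [0.7139, -0.3438, 0.1685]
tool_rot: [179.6, -0.7, -5.4]
wrist_force: [0.3, -1.4, 0.9]
gripper_width: 0.0141
finger_force: 60.3
```

```bash
python3 blob.py .77 -.23; python3 blob.py .77 -.23;
```

```text
{'t': 59.267, 'joint_pos': [4.096, 44.146, 34.368, 69.542, -24.318, 72.475, -57.763], 'tool_pos': [0.714, -0.344, 0.168], 'tool_rot': [179.639, -0.713, -5.403], 'wrist_force': [0.292, -1.356, 0.931], 'gripper_width': 0.014}
top [[0.772, -0.224, 0.008]]
   29 [0.774, -0.225, 0.013] [30, 14] axis 30
side []
{'t': 59.467, 'joint_pos': [3.835, 44.398, 33.901, 70.047, -24.519, 72.409, -57.789], 'tool_pos': [0.714, -0.334, 0.16], 'tool_rot': [-179.72, -0.19, -5.096], 'wrist_force': [0.114, 0.446, -2.89], 'gripper_width': 0.014}
top [[0.771, -0.223, 0.01]]
   30 [0.773, -0.225, 0.013] [29, 14] axis 28
side []
```

servo_tool(slide=[[0,0,0],[0,0,0],[0,0,0],[0,0,0],[0,0,0],[0,0,0],[0,0,0],[0,0,0],[0,0,0]], rot=[[0,0,-0.333],[0,0,-0.333],[0,0,-0.333],[0,0,-0.333],[0,0,-0.333],[0,0,-0.333],[0,0,-0.333],[0,0,-0.333],[0,0,-0.333]])

```text
t: 60.42
tool_pos: [0.7138, -0.3342, 0.1598]
tool_rot: [180.0, -0.3, 55.2]
wrist_force: [-0.1, 0.2, -1.6]
gripper_width: 0.0142
finger_force: 60.2
```

servo_tool(slide=[[0,0,0],[0,0,0],[0,0,0],[0,0,0],[0,0,0],[0,0,0],[0,0,0],[0,0,0],[0,0,0]], rot=[[0,0,-0.333],[0,0,-0.333],[0,0,-0.333],[0,0,-0.333],[0,0,-0.333],[0,0,-0.333],[0,0,-0.333],[0,0,-0.333],[0,0,-0.333]])

```text
t: 61.17
tool_pos: [0.7138, -0.3344, 0.1598]
tool_rot: [179.8, -0.1, 115.1]
wrist_force: [0.7, -0.2, -2.3]
gripper_width: 0.0144
finger_force: 60.2
```

```bash
python3 blob.py .77 -.23; python3 - <<'E'
from c import *
print(plan([.836,-.361,.12],ryp(115)),plan([.836,-.361,.0615],ryp(115)))
E
```

```text
{'t': 61.167, 'joint_pos': [17.856, 40.379, 7.505, 69.501, -5.421, 70.356, 50.539], 'tool_pos': [0.714, -0.334, 0.16], 'tool_rot': [179.753, -0.098, 115.132], 'wrist_force': [0.667, -0.16, -2.255], 'gripper_width': 0.014}
top [[0.774, -0.223, 0.008]]
   32 [0.773, -0.225, 0.014] [35, 15] axis 27
side []
{'t': 61.367, 'joint_pos': [17.811, 40.366, 7.62, 69.467, -5.484, 70.372, 50.209], 'tool_pos': [0.714, -0.335, 0.16], 'tool_rot': [179.737, -0.062, 114.742], 'wrist_force': [-1.002, -0.145, -1.972], 'gripper_width': 0.014}
([-0.624, 0.831, 0.339], [0.001, -0.0, -0.001]) ([-0.625, 0.829, 0.827], [0.001, -0.0, -0.001])
```

servo_tool(slide=[[-0.3,0.4,0],[-0.625,0.83,0],[-0.625,0.83,0.3],[-0.625,0.83,0.6],[-0.625,0.83,0.75],[-0.625,0.83,0.75]], rot=[[0,0,-0.001],[0,0,-0.001],[0,0,-0.001],[0,0,-0.001],[0,0,-0.001],[0,0,-0.001]])

```text
t: 61.87
tool_pos: [0.834, -0.3598, 0.0622]
tool_rot: [-179.9, -0.4, 114.9]
wrist_force: [-1.6, 0.4, -2.6]
gripper_width: 0.0143
finger_force: 60.1
```

servo_tool(slide=[[0,0,0.03],[0,0,0.06],[0,0,0.07],[0,0,0.07]], rot=[[0,0,0],[0,0,0],[0,0,0],[0,0,0]])

```text
t: 62.2
tool_pos: [0.8367, -0.3619, 0.0656]
tool_rot: [179.6, 0.1, 114.9]
wrist_force: [0.1, -0.4, -1.1]
gripper_width: 0.0144
finger_force: 60.2
```

```bash
python3 - <<'E'
from c import *
print(plan([.836,-.361,.0605],ryp(115)))
for nm in ('top','side'):
    p=snap(nm); print(rd(best(p,'scoop_pan',[.8,-.28],.1)),[rd(d['location']) for d in arm.place_of(p,'nut1')][:4])
E
```

```text
{'t': 62.2, 'joint_pos': [18.117, 59.189, 7.076, 46.169, -6.524, 74.599, 48.408], 'tool_pos': [0.837, -0.362, 0.066], 'tool_rot': [179.617, 0.093, 114.948], 'wrist_force': [0.136, -0.407, -1.064], 'gripper_width': 0.014}
([0.009, -0.002, 0.042], [0.002, 0.001, -0.0])
[0.799, -0.284, 0.006] [[0.534, -0.04, 0.01], [0.5, -0.034, 0.016], [0.533, -0.022, 0.011], [0.772, -0.225, 0.012]]
[0.799, -0.284, 0.01] [[0.542, 0.35, 0.332], [0.537, -0.024, 0.014], [0.498, -0.036, 0.014], [0.53, -0.044, 0.011]]
```

servo_tool(slide=[[0,0,0.02],[0,0,0.038],[0,0,0.038],[0,0,0.038]], rot=[[0,0,0],[0,0,0],[0,0,0],[0,0,0]])

```text
t: 62.83
tool_pos: [0.8369, -0.3621, 0.0604]
tool_rot: [179.6, 0.1, 115.0]
wrist_force: [0.3, -0.3, 3.4]
gripper_width: 0.0145
finger_force: 60.8
```

servo_tool(slide=[[0,0,0.004],[0,0,0.004],[0,0,0.004]], rot=[[0,0,0],[0,0,0],[0,0,0]])

```text
t: 63.08
tool_pos: [0.8371, -0.3622, 0.0602]
tool_rot: [179.6, 0.1, 115.0]
wrist_force: [0.9, -1.1, 4.8]
gripper_width: 0.0148
finger_force: 61.2
```

servo_tool(slide=[[0.34,0,0],[0.68,0,0],[1.0,0,0]], rot=[[0,0,0],[0,0,0],[0,0,0]])

```text
t: 63.33
tool_pos: [0.7863, -0.2553, 0.0604]
tool_rot: [179.5, 0.4, 114.8]
wrist_force: [2.5, -2.6, 4.6]
gripper_width: 0.0143
finger_force: 61.2
```

servo_tool(slide=[[0.18,0,0.02],[0.24,0,0.07],[0.22,0,0.12],[0.19,0,0.18],[0.19,0,0.18]], rot=[[0,0.03,0],[0,0.065,0],[0,0.1,0],[0,0.138,0],[0,0.138,0]])

```text
t: 63.75
tool_pos: [0.7735, -0.2376, 0.0257]
tool_rot: [-179.8, -25.3, 114.4]
wrist_force: [0.8, -2.3, 2.5]
gripper_width: 0.0145
finger_force: 62.1
```

```bash
python3 - <<'E'
from c import *
for nm in ('top','side','top'):
    p=snap(nm,nm+'20'); print(rd(best(p,'scoop_pan',[.73,-.15],.12)),[rd(d['location']) for d in arm.place_of(p,'nut1')])
E
```

```text
{'t': 63.75, 'joint_pos': [21.363, 62.502, -0.539, 47.92, -16.863, 88.37, 48.79], 'tool_pos': [0.773, -0.238, 0.026], 'tool_rot': [-179.842, -25.315, 114.426], 'wrist_force': [0.769, -2.325, 2.467], 'gripper_width': 0.014}
[0.732, -0.141, 0.024] [[0.503, -0.033, 0.015], [0.503, -0.058, 0.011], [0.534, -0.044, 0.012], [0.74, -0.148, 0.024], [0.536, -0.026, 0.01], [0.528, -0.06, 0.009]]
[0.728, -0.137, 0.029] [[0.529, -0.04, 0.008], [0.499, -0.033, 0.01], [0.755, -0.154, 0.02]]
[0.733, -0.136, 0.033] [[0.531, -0.041, 0.013], [0.533, -0.018, 0.008], [0.501, -0.033, 0.015], [0.5, -0.056, 0.01], [0.528, -0.06, 0.012], [0.754, -0.158, 0.025]]
```

servo_tool(slide=[[0.03,0,-0.06],[0.09,0,-0.19],[0.17,0,-0.36],[0.26,0,-0.54],[0.34,0,-0.72],[0.4,0,-0.84],[0.43,0,-0.9],[0.43,0,-0.9]], rot=[[0,0.005,0],[0,0.01,0],[0,0.02,0],[0,0.03,0],[0,0.03,0],[0,0.03,0],[0,0.03,0],[0,0.03,0]])

```text
t: 64.87
tool_pos: [0.7761, -0.2308, 0.1601]
tool_rot: [179.4, -30.0, 115.3]
wrist_force: [-0.1, 0.7, -1.9]
gripper_width: 0.0146
finger_force: 61.3
```

```bash
python3 - <<'E'
from c import *
for nm in ('top','side'):
    p=snap(nm,nm+'20'); print(rd(best(p,'scoop_pan',[.73,-.15],.12)),[rd(d['location']) for d in arm.place_of(p,'nut1')],rd(best(p,'pail_mid',[.52,-.05],.1)))
    print([rd(d['location']) for n in ('bail_left','bail_right') for d in arm.place_of(p,n)])
A=np.array([.492,-.25,.24])
print('turn',plan(s['tool_pos'],ryp(79,-31)),'A',plan(A,ryp(79,-31)))
E
```

```text
{'t': 64.867, 'joint_pos': [22.433, 60.383, -1.88, 37.001, -19.585, 104.022, 45.172], 'tool_pos': [0.776, -0.231, 0.16], 'tool_rot': [179.396, -30.02, 115.31], 'wrist_force': [-0.05, 0.658, -1.906], 'gripper_width': 0.015}
[0.735, -0.136, 0.164] [[0.528, -0.058, 0.01], [0.498, -0.032, 0.014], [0.504, -0.056, 0.01], [0.535, -0.022, 0.011], [0.536, -0.04, 0.013], [0.754, -0.156, 0.153]] [0.521, -0.053, 0.038]
[[0.78, -0.233, 0.164], [0.461, -0.042, 0.111], [0.575, -0.064, 0.104], [0.643, -0.08, 0.109], [0.546, 0.345, 0.335], [0.737, -0.022, 0.106], [0.576, -0.066, 0.107]]
[0.731, -0.134, 0.16] [[0.501, -0.034, 0.015], [0.753, -0.159, 0.15], [0.53, -0.04, 0.01], [0.539, -0.027, 0.013]] [0.524, -0.052, 0.041]
[[0.462, -0.047, 0.104], [0.666, -0.427, 0.002], [0.573, -0.061, 0.109], [0.742, -0.02, 0.11]]
turn ([0.015, 0.01, -0.029], [-0.1, 0.004, 0.173]) A ([1.094, -2.2, -0.183], [-0.1, 0.004, 0.173])
```

servo_tool(slide=[[0.05,0,-0.08],[0.12,0,-0.2],[0.2,0,-0.33],[0.27,0,-0.45],[0.27,0,-0.45]], rot=[[0,0,0],[0,0,0],[0,0,0],[0,0,0],[0,0,0]])

```text
t: 65.88
tool_pos: [0.7758, -0.2308, 0.2254]
tool_rot: [179.2, -29.9, 115.4]
wrist_force: [0.5, 0.6, -1.4]
gripper_width: 0.0143
finger_force: 61.3
```

servo_tool(slide=[[0,0,0],[0,0,0],[0,0,0],[0,0,0],[0,0,0],[0,0,0],[0,0,0],[0,0,0],[0,0,0]], rot=[[-0.007,0,0.012],[-0.02,0,0.034],[-0.034,0.001,0.058],[-0.048,0.002,0.083],[-0.063,0.003,0.108],[-0.077,0.003,0.132],[-0.09,0.004,0.155],[-0.1,0.004,0.173],[-0.1,0.004,0.173]])

```text
t: 66.63
tool_pos: [0.7727, -0.2314, 0.2198]
tool_rot: [-179.8, -31.0, 78.8]
wrist_force: [0.2, -0.8, -1.6]
gripper_width: 0.0144
finger_force: 61.3
```

```bash
python3 - <<'E'
from c import *
print('A',plan(np.array([.492,-.25,.23]),ryp(79,-31)))
E
```

```text
{'t': 66.633, 'joint_pos': [25.254, 46.12, 0.735, 57.16, -30.432, 86.174, 19.265], 'tool_pos': [0.773, -0.231, 0.22], 'tool_rot': [-179.791, -30.987, 78.758], 'wrist_force': [0.22, -0.806, -1.563], 'gripper_width': 0.014}
A ([-0.478, -2.265, -0.378], [-0.0, 0.0, -0.001])
```

servo_tool(slide=[[-0.03,-0.12,-0.02],[-0.07,-0.33,-0.05],[-0.11,-0.54,-0.09],[-0.16,-0.755,-0.126]], rot=[[0,0,0],[0,0,0],[0,0,0],[0,0,0]])

```text
t: 66.97
tool_pos: [0.68, -0.2363, 0.2223]
tool_rot: [-179.9, -31.1, 79.1]
wrist_force: [-0.3, -0.5, -1.9]
gripper_width: 0.0145
finger_force: 61.2
```

servo_tool(slide=[[-0.04,-0.19,-0.03],[-0.08,-0.38,-0.06],[-0.12,-0.57,-0.09],[-0.16,-0.755,-0.126]], rot=[[0,0,0],[0,0,0],[0,0,0],[0,0,0]])

```text
t: 67.3
tool_pos: [0.5862, -0.2432, 0.2257]
tool_rot: [-179.9, -31.1, 79.1]
wrist_force: [-0.5, -0.5, -2.4]
gripper_width: 0.0142
finger_force: 61.2
```

servo_tool(slide=[[-0.04,-0.2,-0.03],[-0.08,-0.4,-0.06],[-0.12,-0.58,-0.09],[-0.15,-0.7,-0.12],[-0.16,-0.755,-0.126],[-0.16,-0.755,-0.126]], rot=[[0,0,0],[0,0,0],[0,0,0],[0,0,0],[0,0,0],[0,0,0]])

```text
t: 67.8
tool_pos: [0.493, -0.2508, 0.2294]
tool_rot: [-179.9, -31.0, 78.9]
wrist_force: [0.9, 0.5, -2.3]
gripper_width: 0.0144
finger_force: 61.2
```

```bash
python3 - <<'E'
from pour import *
cur=s
for a in ((-.018,.115,-31),(-.018,.095,-5),(-.016,.085,20),(-.014,.078,40),(-.012,.075,58)):
    t=tcp(*a); print(a,rd(t[0]),plan(*t,frm=cur)); cur={'tool_pos':t[0],'tool_rot':t[1].as_euler('xyz',degrees=True)}
p=snap('top'); print([rd(d['location']) for d in arm.place_of(p,'nut1')],rd(best(p,'pail_mid',[.52,-.05],.1)),rd(best(p,'scoop_pan')))
E
```

```text
{'t': 67.8, 'joint_pos': [36.396, 22.478, 2.855, 95.161, -28.581, 79.74, 37.653], 'tool_pos': [0.493, -0.251, 0.229], 'tool_rot': [-179.909, -31.015, 78.889], 'wrist_force': [0.927, 0.502, -2.285], 'gripper_width': 0.014}
(-0.018, 0.115, -31) [0.492, -0.202, 0.102] ([-0.203, -0.085, 1.113], [-0.0, -0.0, -0.001])
(-0.018, 0.095, -5) [0.494, -0.194, 0.142] ([0.228, -0.0, -0.25], [-0.0, -0.144, 0.0])
(-0.016, 0.085, 20) [0.5, -0.161, 0.181] ([0.308, 0.0, -0.296], [0.0, -0.139, -0.0])
(-0.014, 0.078, 40) [0.508, -0.121, 0.2] ([0.262, 0.0, -0.267], [-0.0, -0.111, 0.0])
(-0.012, 0.075, 58) [0.516, -0.079, 0.208] ([0.228, 0.0, -0.279], [-0.0, -0.1, -0.0])
[[0.502, -0.057, 0.011], [0.536, -0.024, 0.011], [0.501, -0.034, 0.012], [0.519, -0.18, 0.224], [0.53, -0.061, 0.011], [0.53, -0.043, 0.014]] [0.519, -0.052, 0.038] [0.514, -0.15, 0.235]
```

servo_tool(slide=[[-0.03,-0.015,0.18],[-0.07,-0.03,0.38],[-0.1,-0.04,0.56],[-0.1,-0.04,0.56]], rot=[[0,0,0],[0,0,0],[0,0,0],[0,0,0]])

```text
t: 68.33
tool_pos: [0.4923, -0.2211, 0.1616]
tool_rot: [-179.4, -31.3, 79.0]
wrist_force: [0.0, 1.6, -3.1]
gripper_width: 0.0145
finger_force: 61.3
```

servo_tool(slide=[[-0.03,-0.015,0.18],[-0.07,-0.03,0.38],[-0.1,-0.045,0.55],[-0.1,-0.045,0.55]], rot=[[0,0,0],[0,0,0],[0,0,0],[0,0,0]])

```text
t: 68.67
tool_pos: [0.4915, -0.1979, 0.1003]
tool_rot: [-179.5, -31.2, 78.9]
wrist_force: [0.0, 0.9, -2.4]
gripper_width: 0.0142
finger_force: 61.3
```

servo_tool(slide=[[0.045,0,-0.05],[0.09,0,-0.1],[0.135,0,-0.15],[0.18,0,-0.2],[0.228,0,-0.25]], rot=[[0,-0.029,0],[0,-0.058,0],[0,-0.086,0],[0,-0.115,0],[0,-0.144,0]])

```text
t: 69.08
tool_pos: [0.496, -0.1939, 0.1457]
tool_rot: [179.9, -4.9, 78.9]
wrist_force: [-0.3, 1.0, -3.3]
gripper_width: 0.0145
finger_force: 61.2
```

servo_tool(slide=[[0.04,0,-0.04],[0.08,0,-0.075],[0.12,0,-0.115],[0.155,0,-0.15],[0.19,0,-0.185],[0.23,0,-0.22],[0.27,0,-0.26],[0.308,0,-0.296]], rot=[[0,-0.017,0],[0,-0.035,0],[0,-0.052,0],[0,-0.07,0],[0,-0.087,0],[0,-0.104,0],[0,-0.122,0],[0,-0.139,0]])

```text
t: 69.75
tool_pos: [0.5022, -0.1594, 0.1838]
tool_rot: [179.9, 20.0, 78.8]
wrist_force: [-0.9, 0.9, -3.2]
gripper_width: 0.0144
finger_force: 61.2
```

servo_tool(slide=[[0.033,0,-0.033],[0.066,0,-0.067],[0.1,0,-0.1],[0.13,0,-0.133],[0.164,0,-0.167],[0.2,0,-0.2],[0.23,0,-0.233],[0.262,0,-0.267]], rot=[[0,-0.014,0],[0,-0.028,0],[0,-0.042,0],[0,-0.056,0],[0,-0.07,0],[0,-0.083,0],[0,-0.097,0],[0,-0.111,0]])

```text
t: 70.42
tool_pos: [0.5097, -0.1193, 0.2026]
tool_rot: [179.9, 39.9, 78.7]
wrist_force: [-0.2, 1.2, -2.2]
gripper_width: 0.0143
finger_force: 61.2
```

servo_tool(slide=[[0.06,0,-0.05],[0.1,0,-0.1],[0.15,0,-0.16],[0.21,0,-0.22],[0.24,0,-0.279],[0.24,0,-0.279]], rot=[[0,-0.018,0],[0,-0.037,0],[0,-0.056,0],[0,-0.078,0],[0,-0.1,0],[0,-0.1,0]])

```text
t: 70.92
tool_pos: [0.5186, -0.0729, 0.2073]
tool_rot: [-179.8, 57.8, 79.4]
wrist_force: [-0.4, 1.0, -2.4]
gripper_width: 0.0141
finger_force: 61.4
```

servo_tool(slide=[[-0.3,0,0],[-0.6,0,0],[-0.7,0,0],[-0.7,0,0]], rot=[[0,0,0],[0,0,0],[0,0,0],[0,0,0]])

```text
t: 71.25
tool_pos: [0.5087, -0.124, 0.2827]
tool_rot: [179.3, 57.6, 78.0]
wrist_force: [0.4, 0.3, -2.0]
gripper_width: 0.0143
finger_force: 61.3
```

```bash
python3 - <<'E'
from c import *
for nm in ('top','side'):
    p=snap(nm,nm+'21'); print([rd(d['location']) for d in arm.place_of(p,'nut1')],rd(best(p,'pail_mid',[.52,-.05],.1)))
print('lvl',plan(s['tool_pos'],ryp(79,0)))
E
```

```text
{'t': 71.25, 'joint_pos': [-26.162, 22.17, 8.28, 103.857, 44.733, 90.148, -44.346], 'tool_pos': [0.509, -0.124, 0.283], 'tool_rot': [179.312, 57.624, 78.02], 'wrist_force': [0.354, 0.264, -1.998], 'gripper_width': 0.014}
[] [0.519, -0.053, 0.039]
[[0.516, -0.018, 0.018], [0.53, -0.039, 0.008], [0.496, -0.037, 0.015]] [0.522, -0.053, 0.042]
lvl ([-0.052, 0.009, 0.002], [-0.001, 0.321, 0.001])
```

servo_tool(slide=[[0,0,0],[0,0,0],[0,0,0],[0,0,0],[0,0,0],[0,0,0],[0,0,0],[0,0,0],[0,0,0]], rot=[[0,0.321,0],[0,0.321,0],[0,0.321,0],[0,0.321,0],[0,0.321,0],[0,0.321,0],[0,0.321,0],[0,0.321,0],[0,0.321,0]])

```text
t: 72.3
tool_pos: [0.5066, -0.128, 0.2791]
tool_rot: [-179.9, 0.1, 78.4]
wrist_force: [-0.8, -1.5, -1.6]
gripper_width: 0.0143
finger_force: 61.2
```

servo_tool(slide=[[0,0,0],[0,0,0],[0,0,0],[0,0,0],[0,0,0],[0,0,0],[0,0,0],[0,0,0],[0,0,0],[0,0,0]], rot=[[0,0,0.39],[0,0,0.39],[0,0,0.39],[0,0,0.39],[0,0,0.39],[0,0,0.39],[0,0,0.39],[0,0,0.39],[0,0,0.39],[0,0,0.39]])

```text
t: 73.13
tool_pos: [0.5076, -0.1202, 0.2773]
tool_rot: [179.9, 0.4, 8.6]
wrist_force: [-0.0, -1.2, -1.3]
gripper_width: 0.0142
finger_force: 61.2
```

```bash
python3 - <<'E'
from c import *
print(plan([.5036,-.2348,.15],ryp(-2.6)))
for nm in ('top','side'):
    p=snap(nm,nm+'22'); print([rd(d['location']) for d in arm.place_of(p,'nut1')],rd(best(p,'pail_mid',[.52,-.05],.1)),rd(best(p,'bin')),rd(best(p,'scoop_pan')))
E
```

```text
{'t': 73.133, 'joint_pos': [-6.622, 8.068, 16.884, 101.919, -2.186, 70.727, -70.567], 'tool_pos': [0.508, -0.12, 0.277], 'tool_rot': [179.856, 0.426, 8.592], 'wrist_force': [-0.046, -1.213, -1.329], 'gripper_width': 0.014}
([-0.168, 0.937, 1.065], [0.001, 0.002, 0.062])
[[0.512, -0.02, 0.01], [0.502, -0.04, 0.015], [0.5, -0.056, 0.009], [0.537, -0.025, 0.009], [0.534, -0.041, 0.011]] [0.52, -0.053, 0.038] [0.586, -0.241, -0.001] [0.597, -0.106, 0.23]
[[0.514, -0.023, 0.017], [0.54, -0.025, 0.012], [0.532, -0.045, 0.009], [0.498, -0.036, 0.015]] nan [0.585, -0.24, -0.002] [0.593, -0.106, 0.23]
```

servo_tool(slide=[[-0.08,0.4,0.1],[-0.168,0.85,0.3],[-0.168,0.937,0.6],[-0.168,0.937,0.85],[-0.168,0.937,0.85]], rot=[[0,0.002,0.03],[0,0.002,0.062],[0,0.002,0.062],[0,0.002,0.062],[0,0.002,0.062]])

```text
t: 74.05
tool_pos: [0.4997, -0.2374, 0.1705]
tool_rot: [-180.0, 0.5, -2.7]
wrist_force: [-2.1, 0.5, -2.0]
gripper_width: 0.0145
finger_force: 61.2
```

```bash
python3 - <<'E'
from c import *
print(plan([.5036,-.2348,.068],ryp(-2.6)))
for nm in ('top','side'):
    p=snap(nm); print(rd(best(p,'bin')),rd(best(p,'scoop_pan')),rd(best(p,'scoop_grip')))
E
```

```text
{'t': 74.05, 'joint_pos': [2.884, 17.46, 21.943, 105.611, -7.367, 58.797, -64.87], 'tool_pos': [0.5, -0.237, 0.171], 'tool_rot': [-179.965, 0.478, -2.659], 'wrist_force': [-2.072, 0.487, -2.021], 'gripper_width': 0.014}
([0.038, -0.023, 0.854], [-0.0, 0.003, -0.0])
[0.587, -0.238, 0.001] [0.592, -0.244, 0.123] [0.526, -0.062, 0.013]
[0.584, -0.237, -0.002] [0.597, -0.239, 0.133] [0.502, -0.235, 0.19]
```

servo_tool(slide=[[0.03,-0.023,0.2],[0.03,-0.023,0.5],[0.03,-0.023,0.75],[0.03,-0.023,0.84],[0.03,-0.023,0.85],[0.03,-0.023,0.85]], rot=[[0,0.003,0],[0,0.003,0],[0,0.003,0],[0,0.003,0],[0,0.003,0],[0,0.003,0]])

```text
t: 74.95
tool_pos: [0.5104, -0.2333, 0.0759]
tool_rot: [179.9, -0.8, -2.3]
wrist_force: [-1.2, 0.6, -1.4]
gripper_width: 0.0144
finger_force: 61.2
```

servo_tool(slide=[[0,0,0.02],[0,0,0.035],[0,0,0.035],[0,0,0.035]], rot=[[0,0,0],[0,0,0],[0,0,0],[0,0,0]])

```text
t: 75.28
tool_pos: [0.5103, -0.2335, 0.0719]
tool_rot: [179.9, -0.9, -2.4]
wrist_force: [-0.2, 0.2, -1.2]
gripper_width: 0.0146
finger_force: 61.2
```

```bash
python3 - <<'E'
from c import *
for nm in ('top','side'):
    p=snap(nm); print(rd(best(p,'bin')),rd(best(p,'scoop_pan')),rd(best(p,'scoop_grip')))
E
```

```text
{'t': 75.283, 'joint_pos': [4.664, 24.635, 19.609, 110.34, -11.561, 46.017, -61.796], 'tool_pos': [0.51, -0.233, 0.072], 'tool_rot': [179.939, -0.891, -2.367], 'wrist_force': [-0.177, 0.153, -1.202], 'gripper_width': 0.015}
[0.545, 0.348, 0.337] [0.602, -0.239, 0.025] [0.538, -0.024, 0.01]
[0.584, -0.236, -0.003] [0.598, -0.235, 0.026] nan
```

servo_tool(slide=[[0,0,0],[0,0,0],[0,0,0]], rot=[[0,-0.022,0],[0,-0.044,0],[0,-0.044,0]])

```text
t: 75.93
tool_pos: [0.5128, -0.2325, 0.0706]
tool_rot: [179.9, 7.0, -2.2]
wrist_force: [0.9, 0.7, -2.2]
gripper_width: 0.0144
finger_force: 61.2
```

```bash
python3 - <<'E'
from sc import *
for nm in ('top','side'):
    p=snap(nm); print(rd(best(p,'scoop_pan')))
    q=scoop(p,[.57,-.235],.15)
    if q is not None:
        # floor plane fit
        q=q[(abs(q[:,1]+.237)<.022)&(q[:,0]>.56)&(q[:,0]<.66)&(q[:,2]<.05)]
        A=np.c_[q[:,:2]-[.6,-.237],np.ones(len(q))]; print(len(q),rd(np.linalg.lstsq(A,q[:,2],rcond=None)[0]),rd(q.min(0)),rd(q.max(0)))
E
```

```text
{'t': 75.933, 'joint_pos': [3.082, 29.086, 20.614, 104.206, -9.039, 55.319, -64.752], 'tool_pos': [0.513, -0.233, 0.071], 'tool_rot': [179.928, 7.049, -2.214], 'wrist_force': [0.931, 0.663, -2.223], 'gripper_width': 0.014}
[0.596, -0.24, 0.011]
112 [-0.083, -0.028, 0.01] [0.56, -0.247, 0.001] [0.635, -0.216, 0.032]
[0.589, -0.237, 0.013]
243 [-0.082, -0.06, 0.011] [0.56, -0.257, 0.002] [0.633, -0.215, 0.042]
```

servo_tool(slide=[[0,0,0.02],[0,0,0.035],[0,0,0.035]], rot=[[0,0,0],[0,0,0],[0,0,0]])

```text
t: 76.48
tool_pos: [0.5086, -0.2333, 0.0666]
tool_rot: [180.0, 7.1, -2.4]
wrist_force: [-0.8, -0.2, -0.7]
gripper_width: 0.0143
finger_force: 61.4
```

servo_tool(slide=[[0,0,0.01],[0,0,0.02],[0,0,0.02]], rot=[[0,0,0],[0,0,0],[0,0,0]])

```text
t: 76.73
tool_pos: [0.5081, -0.2337, 0.0647]
tool_rot: [180.0, 7.2, -2.4]
wrist_force: [-3.9, 0.3, 5.5]
gripper_width: 0.0145
finger_force: 62.0
```

```bash
python3 - <<'E'
from sc import *
for nm in ('top','side'):
    p=snap(nm); print(rd(best(p,'scoop_pan')),rd(s['wrist_force']))
    q=scoop(p,[.57,-.235],.15)
    if q is not None:
        q=q[(abs(q[:,1]+.237)<.02)&(q[:,0]>.575)&(q[:,0]<.66)&(q[:,2]<.03)]
        for a,b in ((.575,.59),(.59,.605),(.605,.62),(.62,.64)):
            w=q[(q[:,0]>a)&(q[:,0]<b)]; print(len(w),rd(np.median(w,0)) if len(w) else '')
E
```

```text
{'t': 76.733, 'joint_pos': [3.309, 29.299, 20.603, 104.843, -9.167, 54.629, -64.571], 'tool_pos': [0.508, -0.234, 0.065], 'tool_rot': [179.957, 7.187, -2.405], 'wrist_force': [-3.905, 0.324, 5.451], 'gripper_width': 0.014}
[0.594, -0.239, 0.01] [-3.905, 0.324, 5.451]
19 [0.585, -0.225, 0.005]
19 [0.601, -0.228, 0.005]
21 [0.613, -0.232, 0.004]
20 [0.625, -0.23, 0.003]
[0.591, -0.234, 0.008] [-3.905, 0.324, 5.451]
50 [0.583, -0.232, 0.007]
48 [0.599, -0.232, 0.006]
51 [0.613, -0.234, 0.007]
52 [0.626, -0.237, 0.005]
```

servo_tool(slide=[[0,0,0],[0,0,0],[0,0,0],[0,0,0]], rot=[[0,0,0],[0,0,0],[0,0,0],[0,0,0]], jaw=0)

```text
t: 77.37
tool_pos: [0.5093, -0.233, 0.0642]
tool_rot: [180.0, 7.1, -2.3]
wrist_force: [0.1, 0.6, -0.2]
gripper_width: 0.0428
finger_force: 0.0
```

servo_tool(slide=[[0,0,-0.1],[0,0,-0.4],[0,0,-0.8],[0,0,-1],[0,0,-1]], rot=[[0,0,0],[0,0,0],[0,0,0],[0,0,0],[0,0,0]])

```text
t: 77.78
tool_pos: [0.5288, -0.2357, 0.1912]
tool_rot: [179.7, 6.3, -2.4]
wrist_force: [1.2, -0.4, 0.7]
gripper_width: 0.0429
finger_force: 0.0
```

servo_tool(slide=[[0,0,-0.3],[0,0,-0.6],[0,0,-0.9],[0,0,-0.9]], rot=[[0,0.04,0],[0,0.04,0],[0,0.04,0],[0,0.04,0]])

```text
t: 78.12
tool_pos: [0.541, -0.236, 0.2988]
tool_rot: [179.8, -0.9, -2.4]
wrist_force: [0.4, -0.8, 1.4]
gripper_width: 0.0424
finger_force: 0.0
```

servo_tool(slide=[[0,0,0],[0,0,0],[0,0,0],[0,0,0],[0,0,0],[0,0,0],[0,0,0],[0,0,0]], rot=[[0,0,-0.317],[0,0,-0.317],[0,0,-0.317],[0,0,-0.317],[0,0,-0.317],[0,0,-0.317],[0,0,-0.317],[0,0,-0.317]])

```text
t: 78.78
tool_pos: [0.5372, -0.2342, 0.291]
tool_rot: [179.9, -0.0, 55.0]
wrist_force: [0.5, 0.3, -0.5]
gripper_width: 0.0427
finger_force: 0.0
```

servo_tool(slide=[[0,0,0],[0,0,0],[0,0,0],[0,0,0],[0,0,0],[0,0,0],[0,0,0],[0,0,0]], rot=[[0,0,-0.317],[0,0,-0.317],[0,0,-0.317],[0,0,-0.317],[0,0,-0.317],[0,0,-0.317],[0,0,-0.317],[0,0,-0.317]])

```text
t: 79.45
tool_pos: [0.5372, -0.2343, 0.291]
tool_rot: [179.9, 0.1, 112.1]
wrist_force: [-0.0, 1.4, 0.9]
gripper_width: 0.0428
finger_force: 0.0
```

servo_tool(slide=[[0,0,0],[0,0,0],[0,0,0],[0,0,0],[0,0,0],[0,0,0],[0,0,0],[0,0,0]], rot=[[0,0,-0.317],[0,0,-0.317],[0,0,-0.317],[0,0,-0.317],[0,0,-0.317],[0,0,-0.317],[0,0,-0.317],[0,0,-0.317]])

```text
t: 80.12
tool_pos: [0.5373, -0.2343, 0.291]
tool_rot: [-180.0, 0.1, 169.2]
wrist_force: [-0.1, -0.2, 0.6]
gripper_width: 0.0429
finger_force: 0.0
```

```bash
cat > pail.py <<'E'
from c import *
def look():
    P=[]
    for nm in ('top','side','top','side'):
        p=snap(nm); o=[best(p,n,w,.06) for n,w in (('pail_mid',[.52,-.053,.0375]),('bail_top',[.52,-.053,.169]),('bail_left',[.464,-.042,.108]),('bail_right',[.576,-.064,.108]))]
        P.append([x if x is not None else np.full(3,np.nan) for x in o])
    return np.nanmean(np.array(P),0),P
if __name__=='__main__':
    m,P=look(); print(rd(m)); y=m[2]-m[3]; print('pail y yaw',np.degrees(np.arctan2(y[1],y[0])))
E
python3 pail.py; python3 - <<'E'
from c import *
for nm in ('top','side'):
    p=snap(nm,nm+'23'); print(rd(best(p,'scoop_pan')),rd(best(p,'scoop_grip')),rd(best(p,'bin')),[rd(d['location']) for d in arm.place_of(p,'nut1')])
E
```

```text
{'t': 80.117, 'joint_pos': [19.222, 13.977, 0.171, 92.461, -0.019, 73.435, 98.555], 'tool_pos': [0.537, -0.234, 0.291], 'tool_rot': [-179.958, 0.121, 169.161], 'wrist_force': [-0.058, -0.168, 0.611], 'gripper_width': 0.043}
[[0.524, -0.054, 0.039], [0.521, -0.052, 0.169], [0.463, -0.044, 0.108], [0.577, -0.063, 0.108]]
pail y yaw 170.46395390448697
{'t': 81.117, 'joint_pos': [19.196, 14.008, 0.204, 92.482, -0.032, 73.429, 98.216], 'tool_pos': [0.537, -0.234, 0.291], 'tool_rot': [-179.97, 0.078, 168.812], 'wrist_force': [-0.687, -0.571, 0.555], 'gripper_width': 0.043}
[0.557, -0.235, 0.007] [0.472, -0.214, 0.07] [0.532, -0.046, 0.012] [[0.539, -0.023, 0.006], [0.533, -0.045, 0.011], [0.5, -0.038, 0.014], [0.529, -0.062, 0.01], [0.51, -0.021, 0.012]]
[0.558, -0.235, 0.004] [0.469, -0.215, 0.07] [0.583, -0.238, -0.003] [[0.498, -0.038, 0.014], [0.513, -0.02, 0.012], [0.538, -0.027, 0.015]]
```

```bash
cat > pg.py <<'E'
from c import *
yp=np.array([np.cos(np.radians(170)),np.sin(np.radians(170)),0]); xp=np.array([yp[1],-yp[0],0])
def gp(g,tilt,back=0.,yy=yp,xx=xp):
    a=np.radians(tilt); z=-yy*np.sin(a)-Z*np.cos(a); return np.array(g)+(.019-back)*z, frame(z,xx)
E
python3 - <<'E'
from pg import *
g=[.464,-.043,.116]
for t in (15,20,25): print(t,plan(*gp(g,t,.10)),rd(gp(g,t,.1)[0]))
E
```

```text
{'t': 81.617, 'joint_pos': [19.197, 14.008, 0.203, 92.481, -0.031, 73.429, 98.219], 'tool_pos': [0.537, -0.234, 0.291], 'tool_rot': [-179.969, 0.078, 168.816], 'wrist_force': [-0.501, -0.278, 0.362], 'gripper_width': 0.043}
15 ([1.083, 1.442, 0.801], [-0.001, -0.083, -0.007]) [0.443, -0.039, 0.194]
20 ([1.139, 1.441, 0.818], [-0.001, -0.111, -0.006]) [0.437, -0.038, 0.192]
25 ([1.194, 1.439, 0.841], [-0.002, -0.138, -0.006]) [0.43, -0.037, 0.189]
```

servo_tool(slide=[[0.3,0.36,0],[0.57,0.72,0],[0.57,0.72,0]], rot=[[0,0,0],[0,0,0],[0,0,0]])

```text
t: 81.87
tool_pos: [0.4854, -0.133, 0.2902]
tool_rot: [179.9, -0.0, 168.9]
wrist_force: [-0.2, 1.0, -1.3]
gripper_width: 0.043
finger_force: 0.0
```

servo_tool(slide=[[0.3,0.36,0],[0.57,0.72,0],[0.57,0.72,0],[0.57,0.72,0]], rot=[[0,-0.03,-0.006],[0,-0.07,-0.006],[0,-0.111,-0.006],[0,-0.111,-0.006]])

```text
t: 82.2
tool_pos: [0.4261, -0.0335, 0.285]
tool_rot: [-179.5, 19.7, 170.5]
wrist_force: [-1.8, -1.5, -1.5]
gripper_width: 0.0427
finger_force: 0.0
```

```bash
python3 - <<'E'
from pg import *
g=[.464,-.043,.116]
for t in (20,25): print(t,plan(*gp(g,t,.10)),plan(*gp(g,t,.0)))
E
```

```text
{'t': 82.2, 'joint_pos': [8.312, -15.077, -11.098, 124.412, 2.236, 51.232, 76.385], 'tool_pos': [0.426, -0.033, 0.285], 'tool_rot': [-179.542, 19.72, 170.468], 'wrist_force': [-1.758, -1.548, -1.53], 'gripper_width': 0.043}
20 ([0.173, -0.018, 0.76], [-0.002, -0.002, 0.002]) ([0.169, -0.013, 1.594], [-0.002, -0.002, 0.002])
25 ([0.232, -0.017, 0.763], [-0.002, -0.029, 0.003]) ([0.155, -0.014, 1.593], [-0.002, -0.029, 0.003])
```

servo_tool(slide=[[0.08,-0.015,0.35],[0.17,-0.015,0.76],[0.17,-0.015,0.76],[0.17,-0.015,0.76]], rot=[[0,0,0],[0,0,0],[0,0,0],[0,0,0]])

```text
t: 82.53
tool_pos: [0.4452, -0.0427, 0.194]
tool_rot: [-179.7, 19.6, 170.0]
wrist_force: [-0.6, -0.3, -0.4]
gripper_width: 0.0425
finger_force: 0.0
```

```bash
python3 - <<'E'
from pg import *
g=[.464,-.043,.116]
for t in (20,25): print(t,plan(*gp(g,t,.0)))
p=snap('top'); print(rd(best(p,'bail_left',[.46,-.04,.1],.06)),rd(best(p,'pail_mid',[.52,-.05],.06)),rd(best(p,'bail_right',[.57,-.06,.1],.06)))
p=snap('side'); print(rd(best(p,'bail_left',[.46,-.04,.1],.06)),rd(best(p,'pail_mid',[.52,-.05],.06)),rd(best(p,'bail_right',[.57,-.06,.1],.06)))
E
```

```text
{'t': 82.533, 'joint_pos': [9.004, -6.961, -11.67, 130.434, 5.236, 37.43, 73.471], 'tool_pos': [0.445, -0.043, 0.194], 'tool_rot': [-179.687, 19.604, 169.972], 'wrist_force': [-0.567, -0.282, -0.443], 'gripper_width': 0.042}
20 ([0.071, 0.03, 0.822], [-0.002, -0.002, -0.0])
25 ([0.057, 0.03, 0.822], [-0.002, -0.03, -0.0])
[0.462, -0.042, 0.111] [0.52, -0.053, 0.04] [0.577, -0.067, 0.103]
[0.461, -0.048, 0.1] [0.528, -0.053, 0.041] [0.577, -0.062, 0.107]
```

servo_tool(slide=[[0.06,0.02,0.3],[0.06,0.02,0.6],[0.06,0.02,0.82],[0.06,0.02,0.82],[0.06,0.02,0.82]], rot=[[0,0,0],[0,0,0],[0,0,0],[0,0,0],[0,0,0]])

```text
t: 83.35
tool_pos: [0.4744, -0.0451, 0.102]
tool_rot: [-179.8, 19.9, 170.0]
wrist_force: [-0.1, -0.5, 1.6]
gripper_width: 0.0431
finger_force: 0.0
```

servo_tool(slide=[[0,0,0],[0,0,0],[0,0,0],[0,0,0],[0,0,0],[0,0,0]], rot=[[0,0,0],[0,0,0],[0,0,0],[0,0,0],[0,0,0],[0,0,0]], jaw=-1)

```text
t: 83.85
tool_pos: [0.476, -0.0452, 0.1047]
tool_rot: [-179.8, 20.3, 169.9]
wrist_force: [-4.7, 0.1, 9.0]
gripper_width: 0.0054
finger_force: 58.8
```

```bash
python3 - <<'E'
from pg import *
for nm in ('top','side'):
    p=snap(nm); print([rd(best(p,n,[.52,-.05],.09)) for n in ('bail_left','bail_right','pail_mid','bail_top')])
E
```

```text
{'t': 83.85, 'joint_pos': [9.007, 4.872, -12.555, 133.392, 15.26, 22.858, 63.48], 'tool_pos': [0.476, -0.045, 0.105], 'tool_rot': [-179.784, 20.257, 169.929], 'wrist_force': [-4.702, 0.06, 9.016], 'gripper_width': 0.005}
[[0.465, -0.042, 0.112], [0.577, -0.062, 0.105], [0.521, -0.053, 0.038], [0.518, -0.054, 0.17]]
[[0.464, -0.047, 0.106], [0.575, -0.064, 0.109], [0.526, -0.054, 0.04], [0.526, -0.056, 0.168]]
```

servo_tool(slide=[[-0.01,0,-0.03],[-0.03,0,-0.08],[-0.06,0,-0.16],[-0.1,0,-0.28],[-0.14,0,-0.38],[-0.17,0,-0.47],[-0.17,0,-0.47]], rot=[[0,0,0],[0,0,0],[0,0,0],[0,0,0],[0,0,0],[0,0,0],[0,0,0]])

```text
t: 84.93
tool_pos: [0.4758, -0.0448, 0.1651]
tool_rot: [-179.8, 20.3, 169.9]
wrist_force: [1.1, 0.3, -3.1]
gripper_width: 0.0053
finger_force: 58.5
```

```bash
python3 - <<'E'
from pg import *
for nm in ('top','side'):
    p=snap(nm,nm+'24'); print([rd(best(p,n,[.52,-.05],.09)) for n in ('bail_left','bail_right','pail_mid','bail_top')],rd(best(p,'scoop_pan',[.56,-.235],.1)))
E
```

```text
{'t': 84.933, 'joint_pos': [10.238, -1.235, -13.118, 129.767, 8.299, 31.951, 70.684], 'tool_pos': [0.476, -0.045, 0.165], 'tool_rot': [-179.802, 20.279, 169.938], 'wrist_force': [1.054, 0.277, -3.122], 'gripper_width': 0.005}
[[0.467, -0.042, 0.171], [0.576, -0.066, 0.164], [0.522, -0.053, 0.097], [0.516, -0.052, 0.23]] [0.556, -0.236, 0.006]
[[0.46, -0.047, 0.16], [0.575, -0.062, 0.164], [0.521, -0.057, 0.096], [0.523, -0.051, 0.222]] [0.555, -0.236, 0.006]
```

servo_tool(slide=[[-0.02,0,-0.06],[-0.06,0,-0.17],[-0.11,0,-0.31],[-0.17,0,-0.46],[-0.22,0,-0.6],[-0.25,0,-0.68],[-0.26,0,-0.71]], rot=[[0,0,0],[0,0,0],[0,0,0],[0,0,0],[0,0,0],[0,0,0],[0,0,0]])

```text
t: 86.12
tool_pos: [0.4765, -0.0444, 0.2565]
tool_rot: [-179.8, 20.3, 169.9]
wrist_force: [0.5, -0.4, -3.7]
gripper_width: 0.0056
finger_force: 58.5
```

servo_tool(slide=[[0.015,0.05,-0.005],[0.05,0.16,-0.017],[0.09,0.31,-0.033],[0.136,0.47,-0.05],[0.18,0.62,-0.067],[0.227,0.78,-0.084]], rot=[[0,0,0],[0,0,0],[0,0,0],[0,0,0],[0,0,0],[0,0,0]])

```text
t: 86.62
tool_pos: [0.4615, 0.0538, 0.2519]
tool_rot: [-179.7, 19.9, 170.0]
wrist_force: [0.9, -0.7, -3.2]
gripper_width: 0.0052
finger_force: 58.5
```

servo_tool(slide=[[0.045,0.156,-0.017],[0.09,0.312,-0.034],[0.136,0.468,-0.05],[0.18,0.624,-0.067],[0.227,0.78,-0.084]], rot=[[0,0,0],[0,0,0],[0,0,0],[0,0,0],[0,0,0]])

```text
t: 87.03
tool_pos: [0.4494, 0.1512, 0.2518]
tool_rot: [-179.8, 19.9, 170.0]
wrist_force: [0.4, 0.3, -4.4]
gripper_width: 0.0055
finger_force: 58.5
```

servo_tool(slide=[[0.045,0.156,-0.017],[0.09,0.312,-0.034],[0.136,0.468,-0.05],[0.18,0.624,-0.067],[0.21,0.73,-0.08],[0.227,0.78,-0.084]], rot=[[0,0,0],[0,0,0],[0,0,0],[0,0,0],[0,0,0],[0,0,0]])

```text
t: 87.53
tool_pos: [0.4372, 0.2503, 0.2519]
tool_rot: [-179.9, 19.9, 170.1]
wrist_force: [-0.5, 0.3, -3.4]
gripper_width: 0.0056
finger_force: 58.5
```

```bash
cat > hang.py <<'E'
from pg import *
SEAT=np.array([.5376,.3292,.265]); HX=np.array([np.cos(np.radians(61)),np.sin(np.radians(61)),0]); HY=np.array([-HX[1],HX[0],0])
OFF=np.array([.0002,-.0462,.0643])  # TCP->bail top, pail frame
def W(x,z,tilt=20.3,y=0.):
    bt=SEAT+HX*x+HY*y+Z*z; a=np.radians(tilt); zt=-HY*np.sin(a)-Z*np.cos(a)
    return bt-(HX*OFF[0]+HY*OFF[1]+Z*OFF[2]), frame(zt,HX)
E
python3 hk.py; python3 - <<'E'
from hang import *
print('W1',plan(*W(-.12,.055)))
for nm in ('top','side'):
    p=snap(nm,nm+'25'); print([rd(best(p,n,[.47,.23],.12)) for n in ('bail_left','bail_right','pail_mid','bail_top')])
E
```

```text
{'t': 87.533, 'joint_pos': [-4.159, -0.03, -41.112, 116.131, 20.291, 54.037, 24.257], 'tool_pos': [0.437, 0.25, 0.252], 'tool_rot': [-179.882, 19.94, 170.132], 'wrist_force': [-0.548, 0.345, -3.36], 'gripper_width': 0.006}
87.53 [0.014, 0.009] 87.68 [-0.006, 0.015] 87.83 [0.009, 0.026] 87.98 [-0.005, -0.016] 88.13 [-0.007, 0.032] 88.28 [0.004, -0.011] 
{'t': 88.433, 'joint_pos': [-4.047, -0.151, -40.897, 116.144, 20.34, 54.105, 24.377], 'tool_pos': [0.439, 0.247, 0.253], 'tool_rot': [-179.771, 20.058, 169.957], 'wrist_force': [0.74, 0.001, -4.402], 'gripper_width': 0.005}
W1 ([-0.012, -0.006, -0.021], [0.035, -0.001, 0.099])
[[0.426, 0.25, 0.26], [0.538, 0.226, 0.253], [0.48, 0.236, 0.185], [0.481, 0.238, 0.319]]
[[0.428, 0.241, 0.251], [0.537, 0.23, 0.256], [0.485, 0.239, 0.189], [0.486, 0.236, 0.316]]
```

servo_tool(slide=[[0,0,0],[0,0,-0.01],[-0.01,0,-0.02],[-0.012,-0.006,-0.021],[-0.012,-0.006,-0.021],[-0.012,-0.006,-0.021],[-0.012,-0.006,-0.021]], rot=[[0.005,0,0.015],[0.012,0,0.035],[0.02,0,0.058],[0.028,-0.001,0.08],[0.035,-0.001,0.099],[0.035,-0.001,0.099],[0.035,-0.001,0.099]])

```text
t: 89.52
tool_pos: [0.439, 0.247, 0.2555]
tool_rot: [180.0, 20.2, 151.1]
wrist_force: [-0.4, 0.4, -4.3]
gripper_width: 0.0053
finger_force: 58.5
```

```bash
python3 - <<'E'
from hang import *
print('W1',plan(*W(-.12,.055)),'W2',plan(*W(-.04,.05)),'W3',plan(*W(-.002,.05)))
A=[];B=[]
for nm in ('top','side','top','side'):
    p=snap(nm,nm+'26'); o=[best(p,n,[.48,.23],.12) for n in ('bail_left','bail_right','pail_mid','bail_top')]+[best(p,'hook_seat',[.54,.33],.06),best(p,'hook_tip',[.525,.31],.06)]
    print([rd(x) for x in o])
E
```

```text
{'t': 89.517, 'joint_pos': [-6.766, 3.975, -42.191, 112.436, 25.446, 62.507, 0.822], 'tool_pos': [0.439, 0.247, 0.255], 'tool_rot': [179.962, 20.228, 151.084], 'wrist_force': [-0.362, 0.379, -4.264], 'gripper_width': 0.005}
W1 ([-0.002, -0.004, -0.001], [0.0, -0.0, 0.0]) W2 ([0.011, 0.663, 0.039], [0.0, -0.0, 0.0]) W3 ([0.011, 0.98, 0.039], [0.0, -0.0, 0.0])
[[0.428, 0.254, 0.261], [0.528, 0.195, 0.256], [0.478, 0.223, 0.189], [0.476, 0.226, 0.322], [0.54, 0.327, 0.264], [0.529, 0.304, 0.293]]
[[0.428, 0.246, 0.256], [0.528, 0.196, 0.256], [0.48, 0.223, 0.192], [0.482, 0.222, 0.32], [0.536, 0.329, 0.267], [0.53, 0.308, 0.29]]
[[0.427, 0.254, 0.263], [0.53, 0.194, 0.257], [0.478, 0.223, 0.189], [0.477, 0.223, 0.32], [0.537, 0.33, 0.262], [0.527, 0.304, 0.292]]
[[0.428, 0.247, 0.255], [0.529, 0.197, 0.259], [0.481, 0.222, 0.192], [0.482, 0.222, 0.318], [0.539, 0.33, 0.266], [0.531, 0.311, 0.288]]
```

servo_tool(slide=[[0,0.05,0],[0,0.15,0.0],[0,0.28,0],[0,0.42,0],[0,0.56,0],[0,0.69,0],[0,0.8,0],[0,0.89,0],[0,0.95,0],[0,0.975,0]], rot=[[0,0,0],[0,0,0],[0,0,0],[0,0,0],[0,0,0],[0,0,0],[0,0,0],[0,0,0],[0,0,0],[0,0,0]])

```text
t: 91.75
tool_pos: [0.496, 0.3499, 0.2554]
tool_rot: [180.0, 20.2, 151.0]
wrist_force: [0.4, 0.6, -4.3]
gripper_width: 0.0054
finger_force: 58.6
```

```bash
python3 - <<'E'
from hang import *
print('W3',plan(*W(-.002,.05)),'W4',plan(*W(-.002,.004)))
for nm in ('top','side','top','side'):
    p=snap(nm,nm+'27'); o=[best(p,n,[.537,.328],.12) for n in ('bail_left','bail_right','pail_mid','bail_top')]+[best(p,'hook_seat',[.54,.33],.06),best(p,'hook_tip',[.525,.31],.06),best(p,'hook_shank',[.545,.345],.06)]
    print([rd(x) for x in o])
g=[]
for nm in ('top','side'):
    p=snap(nm); u,v=px(p,[.53,.33,.28]).astype(int); a=p['frame'][max(0,v-45):v+45,max(0,u-50):u+50,::-1]; g.append(cv2.resize(a,(400,360),interpolation=cv2.INTER_CUBIC))
cv2.imwrite('pics/c27.png',np.hstack(g))
E
```

```text
{'t': 91.75, 'joint_pos': [-15.456, 18.008, -42.899, 98.65, 34.636, 70.087, -8.504], 'tool_pos': [0.496, 0.35, 0.255], 'tool_rot': [179.951, 20.215, 150.989], 'wrist_force': [0.433, 0.598, -4.315], 'gripper_width': 0.005}
W3 ([0.012, -0.001, 0.037], [0.0, -0.0, -0.0]) W4 ([0.144, -0.002, 0.397], [0.0, -0.0, -0.0])
[[0.486, 0.357, 0.264], [0.584, 0.298, 0.254], [0.534, 0.328, 0.188], [0.537, 0.326, 0.319], [0.539, 0.328, 0.263], [0.525, 0.307, 0.294], [0.546, 0.346, 0.334]]
[[0.481, 0.347, 0.257], [0.586, 0.299, 0.257], [0.537, 0.327, 0.189], [0.541, 0.323, 0.321], [0.539, 0.332, 0.269], [0.528, 0.307, 0.289], [0.544, 0.35, 0.333]]
[[0.486, 0.356, 0.26], [0.586, 0.294, 0.256], [0.534, 0.327, 0.189], [0.534, 0.326, 0.319], [0.532, 0.31, 0.162], [0.527, 0.305, 0.293], [0.548, 0.345, 0.336]]
[[0.483, 0.352, 0.255], [0.583, 0.299, 0.259], [0.539, 0.325, 0.192], [0.583, 0.302, 0.258], [0.536, 0.33, 0.268], [0.529, 0.311, 0.29], [0.543, 0.346, 0.334]]
```

servo_tool(slide=[[0.012,0,0.032],[0.024,0,0.064],[0.036,0,0.096],[0.048,0,0.128],[0.06,0,0.16],[0.072,0,0.192],[0.084,0,0.224],[0.096,0,0.256],[0.106,0,0.288],[0.11,0,0.3]], rot=[[0,0,0],[0,0,0],[0,0,0],[0,0,0],[0,0,0],[0,0,0],[0,0,0],[0,0,0],[0,0,0],[0,0,0]])

```text
t: 94.28
tool_pos: [0.4955, 0.3484, 0.2164]
tool_rot: [-180.0, 20.2, 151.0]
wrist_force: [0.8, -0.5, -3.5]
gripper_width: 0.0054
finger_force: 58.5
```

servo_tool(slide=[[0.006,0,0.016],[0.012,0,0.032],[0.018,0,0.048],[0.024,0,0.064],[0.028,0,0.076],[0.03,0,0.082],[0.033,0,0.09],[0.036,0,0.098],[0.036,0,0.098]], rot=[[0,0,0],[0,0,0],[0,0,0],[0,0,0],[0,0,0],[0,0,0],[0,0,0],[0,0,0],[0,0,0]])

```text
t: 95.03
tool_pos: [0.4965, 0.3489, 0.2058]
tool_rot: [179.9, 20.4, 150.9]
wrist_force: [0.0, -0.9, 0.5]
gripper_width: 0.0057
finger_force: 59.1
```

```bash
cat h.py hk.py pail.py hang.py | head -120; python3 - <<'E'
from h import *
for v in ("side","top"):
    p=arm.snapshot(v)
    for n in ("bail_top","hook_seat","pail_mid","hook_tip","hook_shank"):
        r=[d for d in arm.place_of(p,n)][:2]
        print(v,n,[(round(d["score"],2),np.round(d["location"],3)) for d in r])
E
```

```text
import numpy as np, cv2
from rig import arm
from scipy.spatial.transform import Rotation as R
def snap(n,save=None):
    p=arm.snapshot(n)
    if save: cv2.imwrite('pics/%s.png'%save,p['frame'][:,:,::-1])
    return p
def px(p,w):
    T=np.linalg.inv(p['world_from_camera']); c=T[:3,:3]@np.array(w)+T[:3,3]
    q=p['K']@np.array([c[0],-c[1],-c[2]]); return q[:2]/q[2]
def cloud(p):
    d=p['depth']; v,u=np.mgrid[:d.shape[0],:d.shape[1]]; K=p['K']
    x=(u-K[0,2])/K[0,0]*d; y=(v-K[1,2])/K[1,1]*d
    T=p['world_from_camera']
    return np.stack([x,-y,-d],-1)@T[:3,:3].T+T[:3,3]
def rd(a,n=3): return np.round(np.array(a,float),n).tolist()
def best(p,n,near=None,r=0.08):
    L=arm.place_of(p,n)
    if near is not None: L=[d for d in L if np.linalg.norm(np.array(d['location'])[:len(near)]-near)<r]
    return np.array(L[0]['location']) if L else None
def mask(p,n,near):
    c=cloud(p)
    for d in arm.regions_of(p,n):
        m=d['mask']; 
        if m.any() and np.linalg.norm(np.median(c[m],0)[:2]-near)<0.1: return c[m&(p['depth']>0)]
def plan(pos,Rt,frm=None):
    """slide (units of 12cm, to
[... 1871 characters left out ...]
HX)
side bail_top [(0.93, array([0.536, 0.324, 0.271])), (0.89, array([ 0.693, -0.052,  0.17 ]))]
side hook_seat [(0.47, array([0.539, 0.332, 0.265]))]
side pail_mid [(0.94, array([0.54 , 0.327, 0.143])), (0.86, array([ 0.695, -0.055,  0.037]))]
side hook_tip []
side hook_shank [(0.71, array([0.546, 0.351, 0.334]))]
top bail_top [(0.77, array([ 0.693, -0.053,  0.165])), (0.56, array([0.532, 0.328, 0.27 ]))]
top hook_seat [(0.56, array([0.539, 0.327, 0.263])), (0.55, array([0.526, 0.303, 0.294]))]
top pail_mid [(0.96, array([0.538, 0.327, 0.139])), (0.73, array([ 0.69 , -0.048,  0.035]))]
top hook_tip [(0.61, array([0.526, 0.304, 0.296]))]
top hook_shank [(0.62, array([0.548, 0.347, 0.335]))]
```

Wrist force shows the weight is on the hook and the bail top is within about 7 mm of the seat, so I'll release.

servo_tool(slide=[[0,0,0],[0,0,0],[0,0,0],[0,0,0],[0,0,0]], rot=[[0,0,0],[0,0,0],[0,0,0],[0,0,0],[0,0,0]], jaw=-0.5)

```text
t: 96.05
tool_pos: [0.4955, 0.3485, 0.2043]
tool_rot: [-180.0, 20.2, 151.0]
wrist_force: [0.9, 0.1, 0.3]
gripper_width: 0.0208
finger_force: 0.0
```

```bash
python3 - <<'E'
from h import *
for v in ("side","top","side"):
    p=arm.snapshot(v); print(round(arm.state()['t'],2))
    for n in ("bail_top","pail_mid","bail_left","hook_shank"):
        b=best(p,n,[.54,.33],.1); print(n,None if b is None else rd(b),end=' ')
    print()
print({k:rd(arm.state()[k]) for k in('wrist_force','tool_pos')})
E
```

```text
96.1
bail_top [0.538, 0.327, 0.272] pail_mid [0.538, 0.316, 0.144] bail_left [0.481, 0.344, 0.205] hook_shank [0.544, 0.348, 0.334] 
96.35
bail_top [0.536, 0.326, 0.27] pail_mid [0.543, 0.323, 0.139] bail_left [0.489, 0.353, 0.208] hook_shank [0.552, 0.346, 0.336] 
96.6
bail_top [0.537, 0.354, 0.112] pail_mid [0.542, 0.32, 0.142] bail_left [0.484, 0.348, 0.204] hook_shank [0.545, 0.348, 0.336] 
{'wrist_force': [-0.0, -0.171, 0.39], 'tool_pos': [0.496, 0.349, 0.205]}
```

servo_tool(slide=[[0.02,0,-0.01],[0.05,0,-0.025],[0.09,0,-0.045],[0.13,0,-0.065],[0.18,0,-0.09],[0.25,0,-0.14],[0.35,0,-0.22],[0.5,0,-0.32],[0.65,0,-0.45],[0.8,0,-0.6]], rot=[[0,0,0],[0,0,0],[0,0,0],[0,0,0],[0,0,0],[0,0,0],[0,0,0],[0,0,0],[0,0,0],[0,0,0]])

```text
t: 97.63
tool_pos: [0.3931, 0.4051, 0.2394]
tool_rot: [-180.0, 20.3, 151.0]
wrist_force: [-0.5, 0.7, 0.7]
gripper_width: 0.0215
finger_force: 0.0
```

```bash
python3 - <<'E'
from h import *
for v in ("side","top")*4:
    p=snap(v,'c28' if v=='side' else None); t=arm.state()['t']
    print(round(t,2),*[(n,None if (b:=best(p,n,[.54,.33],.1)) is None else rd(b)) for n in ("bail_top","pail_mid","bail_left","bail_right")])
print({k:rd(arm.state()[k]) for k in('wrist_force','tool_pos')})
E
python3 hk.py; python3 - <<'E'
import sys; sys.path.insert(0,'.')
from h import *
for v in("side","top"):
    p=snap(v); b=best(p,'scoop_pan',[.556,-.236],.08); print(None if b is None else rd(b)); print([rd(d['location']) for d in arm.place_of(p,'nut1')])
E
```

```text
97.68 ('bail_top', [0.536, 0.325, 0.271]) ('pail_mid', [0.538, 0.318, 0.139]) ('bail_left', [0.478, 0.346, 0.202]) ('bail_right', [0.585, 0.297, 0.214])
97.93 ('bail_top', [0.53, 0.326, 0.27]) ('pail_mid', [0.533, 0.322, 0.142]) ('bail_left', [0.484, 0.353, 0.208]) ('bail_right', [0.584, 0.298, 0.207])
98.18 ('bail_top', [0.538, 0.326, 0.269]) ('pail_mid', [0.534, 0.318, 0.138]) ('bail_left', [0.484, 0.35, 0.204]) ('bail_right', [0.584, 0.298, 0.212])
98.43 ('bail_top', [0.53, 0.328, 0.267]) ('pail_mid', None) ('bail_left', [0.486, 0.352, 0.209]) ('bail_right', [0.585, 0.293, 0.208])
98.68 ('bail_top', [0.537, 0.324, 0.268]) ('pail_mid', [0.547, 0.35, 0.335]) ('bail_left', [0.483, 0.346, 0.202]) ('bail_right', [0.587, 0.295, 0.212])
98.93 ('bail_top', [0.532, 0.328, 0.271]) ('pail_mid', [0.537, 0.322, 0.14]) ('bail_left', [0.485, 0.354, 0.213]) ('bail_right', [0.585, 0.294, 0.208])
99.18 ('bail_top', [0.537, 0.327, 0.271]) ('pail_mid', [0.536, 0.321, 0.142]) ('bail_left', [0.48, 0.348, 0.204]) ('bail_right', [0.584, 0.3, 0.214])
99.43 ('bail_top', [0.528, 0.328, 0.271]) ('pail_mid', [0.536, 0.321, 0.139]) ('bail_left', [0.517, 0.338, 0.114]) ('bail_right', [0.585, 0.297, 0.207])
{'wrist_force': [0.616, -0.199, -0.111], 'tool_pos': [0.395, 0.404, 0.239]}
{'t': 99.633, 'joint_pos': [-24.127, 17.245, -45.864, 102.326, 34.224, 72.054, -20.747], 'tool_pos': [0.395, 0.404, 0.239], 'tool_rot': [179.985, 20.269, 150.97], 'wrist_force': [0.616, -0.199, -0.111], 'gripper_width': 0.021}
99.63 [0.017, 0.01] 99.78 [-0.016, -0.032] 99.93 [0.009, 0.007] 100.08 [-0.014, -0.011] 100.23 [0.025, 0.02] 100.38 [0.005, -0.004] 
[0.553, -0.235, 0.006]
[]
[0.557, -0.236, 0.009]
[[0.535, 0.355, 0.11], [0.509, 0.319, 0.115], [0.552, 0.327, 0.114], [0.562, 0.341, 0.111], [0.52, 0.341, 0.116], [0.534, 0.301, 0.114]]
```

View pics/c28.png

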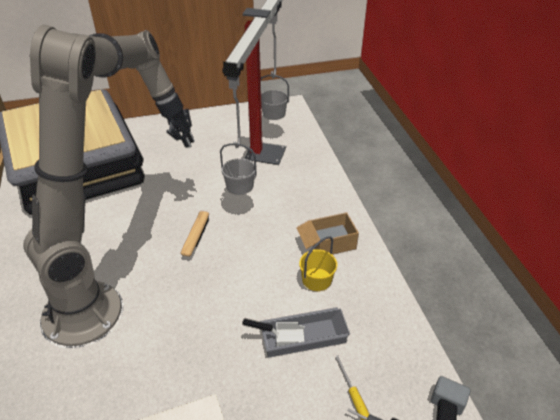

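The picture shows the pail hanging upright on the hook at about (238,170), clear of the gripper at (182,130). The scoop lies flat in the empty bin at about (288,333). All 6 nuts show in the pail and the hook is within about ±0.03 rad of plumb, so I'm handing in.

```bash
python3 -c "
from rig import arm
print(arm.finish_job())"
```

```text
the job is handed in; nothing more can be done
None
```

The job is handed in (the rig returned no verdict): all six nuts are in the pail, which hangs still on the steadied hook, and the scoop lies flat in the emptied bin.

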